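# Refit the snap ring that holds a capsule counter's disc on its hub

### The arm

A 6-joint arm with a two-finger parallel gripper is mounted at the origin on the work surface. World frame = base frame: x ahead of the robot, y to its left, z up, the work surface at z = 0. Lengths are in m, angles in degrees, forces in N, time in s.
With the tool pointing down it reaches from about 0.3 to 0.75 m from the base axis. Payload 8.5 kg.
Tool frame: the origin (TCP) lies at the very end of the fingers, on their centre line; the grasp point (between the pads) lies 19 mm behind it; z points along the fingers, y is the line along which they close (so a half turn about z gives the same grasp; the last joint's range is limited). The gripper opens to 85 mm and grips with 20 to 120 N. Pads are 22 mm wide; open, the fingers measure 114 mm over their backs; the gripper's body (76 mm by 85 mm) begins 54 mm behind the grasp point. The pads swing forward as they close: fully open they stand 13 mm farther back than shut.
Start: joints at [-87.393, 21.807, 74.336, -0, 83.858, -12.336], TCP at [0.142, -0.531, 0.231] pointing down, gripper open.
Joint ranges: [-178.18, 178.18], [-50.72, 133.34], [12.68, 142.11], [-81.47, 261.47], [9.98, 163.14], [-165.26, 165.26]. Speed limits (degrees/s): [136.94, 136.94, 180, 180, 180, 180].

### API

Orientations are given as a 3x3 rotation matrix whose columns are the frame's x, y, z axes.
In Python, from rig import env gives the robot as it stands.
- The arm moves only by the tool move_arm, never from a script. Its argument "plan" is a list of rows, each a list of 7 numbers: the turn, a rotation vector about the tool's x, y, z in degrees, then the shift along the tool's x, y, z in cm, then the gripper command: -1 is shut, 1 is fully open, values between are in proportion. In form: [[ax, ay, az, tx, ty, tz, jaw], ...]. A call has 1 to 5 rows; each row is the pose to reach, as a shift and turn from the pose commanded when the call began, along the tool's axes at that moment; what a row does not reach only later rows make up. A row lasts 1/10 s, in which the tool goes at most 50 mm and 8.59 degrees, less where a joint would pass 70% of its speed; a pose out of reach is approached as far as the arm can. A call with a gripper value outside its range is refused whole. The fingers move at their own pace and stop on an object; "squeeze" is the grip in N (left out, the last holds). Time passes only in rows, so rows that repeat a pose let the fingers close. It gives the time, the measured TCP pose, the force, the opening and the grip force at its end, in the units of the state.
- env.observe(): the state, without advancing time (a new reading comes with each control period).
- env.get_image(name): name is "side" or "top" or "wrist"; returns a dict with "color" (420x560x3 uint8, red, green, blue), "fov_y" (degrees; the focal length in pixels is half the picture's height over the tangent of half this angle, whatever the lens; pixels are square), "cx", "cy" (the principal point, pixels), "R" (3x3) and "t" (3): a world point X has camera coordinates R X + t. Camera axes: x right, y down, z forward; pixel columns grow to the right and rows downward; lengths in m; the calibration is good to about 2 mm. The wrist camera is an equidistant fisheye: a pixel r from the principal point sees the ray r / f radians off the axis. A picture is of the moment at which its call begins. There is no depth.
- env.close_job(): hands the job in; it is judged then, once.
Trained networks look in a picture, given as the dict that the camera call returned (one of the last four; its "shot" number tells which), for a name from the list of things; names that differ only in an ending like _2 or _b are one class to them, and where a whole thing is asked for, a point or a joint stands for the part that bears it (a point fixed in the world has none). Each returns a list of dicts, best first, with "conf" (0 to 1); they miss things now and then, are a little off and sometimes report something else, mostly with a low value. They report only what shows in the picture. A call takes as long as a camera call.
- env.outline_of(target, picture): "mask" (420x560 bool, what is visible of it) and "bbox" ([centre column, centre row, width, height] in pixels, round what is visible of it).
- env.tip_of(target, picture): "pixel" ([column, row] in pixels: a listed point, or the origin of a listed thing).
The state is a dict: "time_s": time; "q": joint angles; "qvel": joint speeds; "joint_efforts": joint torques, N m; "position": TCP position; "tool_rot": TCP orientation; "ft_force": force on the tool from outside, world axes, zero at the start; "wrist_torque": the same for the moment, N m; "grip_width": finger opening in m; "gripper_force": force on a finger pad.
Only numpy, scipy, OpenCV 4.12 (cv2) and the standard library are available. Lean on these libraries where they do the work, as an engineer would, in place of code of your own. Each camera call takes 0.05 s, during which the arm holds its last target. There are 200 camera calls.

### The job

Take the circlip pliers from the wooden block and pick the big snap ring out of the steel tray with their tips in its two eyes. Spread it over the nose of the capsule counter's sloping hub, push it down to the collar and let it close into the groove, then stand the pliers back in their slot, tips down; do not take the ring in the fingers and leave everything else where it is.

Things in the scene. Friction and masses are not known exactly. Their poses are not given: they have to be found in the camera images.
- pliers_grip (a point): Circlip pliers, two blue handles, 174 mm long, 0.17 kg, standing tips down in the block's slot. This point: midway between the handles, where to grip, 65 mm above the rivet, 33 mm below the handle ends, 140.5 mm above the tip ends. z: tips to handles; y: across the handles (squeeze along y from outside); x: thickness (handles 16, jaws 9 mm). Handles when free: 51 mm wide here, 54 mm at the ends.
- pliers_a (a joint): Squeeze of the sprung pliers (rad per handle): 0 free, 0.27 at the built-in stop. Squeezing SPREADS the tips; opening the grip lets them close again. Handle width at pliers_grip: 51 mm free, 45 mm at 0.046, 30 mm at 0.16, about 13 mm at the stop. The handles push back with 8 N when free, 10 N at the stop, about 20 N with the ring on. Held lightly while tilted, the pliers may lean some degrees in the grip.
- pliers_tips (a point): Midway between the two tip ends. Each tip is a pin 4.5 mm in diameter and 7.5 mm long, tapered at its end, below a flat shoulder (12 x 8 mm, 133 mm below pliers_grip) that bears on the ring. Pin centres at y = +-7.7 mm when free, +-11 mm at 45 mm handle width (they then match the resting ring's eyes), +-25 mm at the stop. Axes as pliers_grip.
- slot (a point): Middle of the mouth of the pliers' slot, in the top of the wooden tool block, 92 mm above the table. Slot: 19 mm along x, 35 mm along y (the pliers' y lies along it), 88 mm deep; z up. The pliers hang in it by two lugs that stand out to y = +-24 mm, 12 mm above the rivet, and rest on the block's top; pliers_grip is then 53 mm above this point.
- block: Fixed wooden block, 150 x 75 x 92 mm, origin under its centre; the slot is at x = -30 mm, a yellow screwdriver handle stands up 55 mm from its top at x = +55 mm.
- ring_mid (a point): Centre (half-way up) of the snap ring: dark grey spring steel, 40 g, 4 mm thick, 46 mm inside, 60 mm outside diameter, 72 mm long over the eyes. z: its axis; +x: towards its closed back; gap and eyes on the -x side. Squeezed to the pliers' stop its eyes are about 46 mm apart, the opening is about 53 mm wide and centred 4 mm from this point towards the eyes.
- eye_a (a point): Centre of one eye of the ring: a lug 17 mm in diameter with an 8 mm hole, 4 mm thick, at x = -33, y = +11 mm from ring_mid when relaxed. It goes out along +y as the ring is spread, and springs back (about 10 N per eye at the pliers' stop). A spread ring stays on the tips; it hangs straight if the shoulders rest on it before it is spread.
- eye_b (a point): Centre of the other eye, at x = -33, y = -11 mm when relaxed. The eyes are 22 mm apart when the ring is relaxed or seated in the groove. They lie outside the hub's collar: pressed down hard there, the ring tips up at its back, so rest it lightly on the collar and follow with the tips while letting it close.
- hub_seat (a point): Where ring_mid comes to rest, on the hub's axis. z points out of the hub; x points up the slope. The groove is 45 mm in diameter, from z = -2 to +5 mm; its lower side is the face of a collar 59 mm in diameter and 8 mm high. Beyond the groove: a nose 50 mm in diameter up to z = 13 mm, then a chamfer to 41 mm diameter at z = 18 mm, the hub's end. The ring may face any way round the axis.
- counter: Fixed capsule counter, cream, 300 x 275 x 207 mm, origin under its centre, front to -x. Its face slopes 30 degrees (higher at +x) and carries a 200 mm counting disc; the hub stands out of the disc's middle, leaning 30 degrees from vertical towards the front. A pan wall of 112 mm radius round the disc stands 10 mm higher than the collar's face.
- insert_top (a point): Top of the grey packing insert (86 x 76 x 8 mm, fixed in the tray) on which the ring lies flat, about under ring_mid. It is cut out under the eyes (14 mm along the ring's x, 56 mm along y, right through), so that the tips can go through the eyes.
- tray_floor (a point): Middle of the inner floor of the fixed steel tray (200 x 140 mm, rim 16 mm high), 4 mm above the table, z up. The insert with the ring lies near the middle, the thumb nut at the other end.
- thumb_nut: Bystander: brass thumb nut, 32 mm in diameter, 16 mm high, in the tray. Origin under its centre, as for all that follow.
- pill_bottle: Bystander: amber pill bottle, 52 mm in diameter, 95 mm high.
- salve_jar: Bystander: white jar with a green cap, 60 mm in diameter, 55 mm high.
- steel_bowl: Bystander: steel bowl, 150 mm in diameter, 62 mm high.
- screwdriver: Bystander: screwdriver lying on the table, 190 mm long.

How it is judged (in metres and radians):
On the way, in this order (a step that is already met when the one before it is completed fails the run):
1. the ring is lifted clear of the tray on the pliers' tips, spread a little (z of ring_mid in the frame of tray_floor above 0.04 m and contact force between pliers and ring above 0.3 N and distance between eye_a and eye_b above 0.024 m), for 0.2 s.
2. the ring, spread, is round the hub at its groove (distance between ring_mid and hub_seat below 0.012 m and distance between eye_a and eye_b above 0.034 m), for 0.05 s.
3. the ring has closed into the groove (distance between ring_mid and hub_seat below 0.0045 m and angle between the z axis of ring_mid and the z axis of hub_seat, either way round below 0.12 rad and distance between eye_a and eye_b below 0.0265 m), for 0.2 s.
At the end, for the whole second after the job is handed in: Ring in the hub's groove: centre within 4.5 mm of the seat, axis within 0.12 rad of the hub's, eyes under 26.5 mm apart. Pliers in their slot, tips down: tips within 20 mm of its middle seen from above, grip point under 60 mm above the block's top, leaning under 0.3 rad (all of step 3 and horizontal distance between pliers_tips and slot below 0.02 m and z of pliers_grip in the frame of slot below 0.06 m and angle between pliers_grip's own z axis and vertical below 0.3 rad); the robot touches nothing.
It fails at once if the ring is touched with the fingers (contact force between the fingers and ring above 1 N).
It fails at once if a bystander is moved (distance of any of thumb_nut, pill_bottle, salve_jar, steel_bowl, screwdriver from where it was at the start of the episode above 0.04 m).
It also fails if it takes over 72 s, if anything falls off the work surface, if the arm or the gripper's body presses on something with over 40 N, if the wrist force passes 120 N, or if a joint passes its speed limit or range.

## Working session

There is one attempt and no reset: what is moved stays moved. The work goes in short steps, Python scripts to look and compute and a tool call to move; the robot and the scene stay as the last step left them, time stands still between calls to the robot, and variables do not carry over. Pictures are saved under pics/ and viewed, at most 10 in all, crops included, and the job is handed in when it is done.

Besides the shell and the picture viewer there is one more tool, called after "Request:" in YAML: its name, and indented under it one key for each argument. move_arm: Moves the arm, as the interface text tells. Its arguments: {"type":"object","properties":{"plan":{"type":"array"},"squeeze":{"type":"number"}},"required":["plan"]}

```bash
ls; mkdir -p pics
cat > h.py <<'E'
import numpy as np, cv2
from rig import env
def f_of(p): return 210/np.tan(np.radians(p["fov_y"])/2)
def ray(p,px,fish=False):
    R=np.array(p["R"]);t=np.array(p["t"]);f=f_of(p)
    u=np.array([(px[0]-p["cx"]),(px[1]-p["cy"])])/f
    if fish:
        r=np.linalg.norm(u); d=np.array([*(u/max(r,1e-9)*np.sin(r)),np.cos(r)])
    else: d=np.array([*u,1.]); d/=np.linalg.norm(d)
    return -R.T@t, R.T@d
def onz(p,px,z,fish=False):
    c,d=ray(p,px,fish); return c+d*(z-c[2])/d[2]
def proj(p,X,fish=False):
    c=np.array(p["R"])@np.array(X)+np.array(p["t"]);f=f_of(p)
    if fish:
        r=np.hypot(c[0],c[1]);th=np.arctan2(r,c[2]);return np.array([p["cx"],p["cy"]])+f*th*c[:2]/max(r,1e-9)
    return np.array([p["cx"],p["cy"]])+f*c[:2]/c[2]
def tri(rs):
    A=np.zeros((3,3));b=np.zeros(3)
    for c,d in rs:
        M=np.eye(3)-np.outer(d,d);A+=M;b+=M@c
    X=np.linalg.solve(A,b)
    return X,[float(np.linalg.norm((np.eye(3)-np.outer(d,d))@(X-c)))*1000 for c,d in rs]
def save(p,n): cv2.imwrite("pics/"+n,cv2.cvtColor(p["color"],cv2.COLOR_RGB2BGR))
E
python3 - <<'E'
from h import *
np.set_printoptions(precision=4,suppress=True)
P={n:env.get_image(n) for n in("side","top","wrist")}
for n,p in P.items(): save(p,n+"0.png"); print(n,p["fov_y"],p["cx"],p["cy"],-np.array(p["R"]).T@p["t"])
for t in ["pliers_grip","pliers_tips","slot","block","ring_mid","eye_a","hub_seat","counter","insert_top","tray_floor","thumb_nut","pill_bottle","salve_jar","steel_bowl","screwdriver"]:
    L=[];rs=[]
    for n,p in P.items():
        r=env.tip_of(t,p)
        L.append((n,[(np.round(a["pixel"],1).tolist(),round(a["conf"],2)) for a in r[:2]]))
        if r: rs.append(ray(p,r[0]["pixel"],n=="wrist"))
    print(t,L)
    if len(rs)>1: print("   ",*tri(rs))
print(env.observe())
E
```

```text
pics
side 45.82732493915783 278.639363070294 205.29892508657892 [ 0.4909 -0.9651  1.0007]
top 44.78894682850636 290.8543492282743 205.22101801308477 [ 0.4208 -0.098   1.3589]
wrist 65.70646984690485 276.34404701531565 207.56295747124915 [ 0.2057 -0.514   0.3725]
pliers_grip [('side', [([253.5, 190.7], 0.47)]), ('top', [([282.9, 225.5], 0.68)]), ('wrist', [])]
    [ 0.52   -0.0853  0.154 ] [0.1513325517140615, 0.15133255171405954]
pliers_tips [('side', []), ('top', [([283.3, 234.2], 0.65)]), ('wrist', [])]
slot [('side', []), ('top', [([282.7, 225.5], 0.6)]), ('wrist', [])]
block [('side', [([265.1, 234.6], 0.62)]), ('top', [([287.3, 218.6], 0.62)]), ('wrist', [])]
    [ 0.5469 -0.0954 -0.0014] [4.5043408339622815, 4.504340833962178]
ring_mid [('side', [([290.5, 307.4], 0.78)]), ('top', [([380.2, 211.0], 0.59)]), ('wrist', [])]
    [ 0.5757 -0.341   0.018 ] [1.8134202940926591, 1.8134202940927324]
eye_a [('side', [([288.7, 308.9], 0.52), ([276.6, 306.1], 0.39)]), ('top', [([375.3, 223.3], 0.47), ([382.8, 222.9], 0.43)]), ('wrist', [])]
    [ 0.5588 -0.3316 -0.0035] [15.840755872141374
[... 1424 characters left out ...]
196.0], 0.66), ([392.1, 167.3], 0.63)]), ('wrist', [])]
    [ 0.9736  0.7764 -1.921 ] [107.00587000915877, 107.00587000915894]
{'time_s': 2.4, 'q': array([-87.3913,  21.8048,  74.3339,   0.0012,  83.8592, -12.3354]), 'qvel': array([ 0.053 ,  0.009 ,  0.0533, -0.0135,  0.0065, -0.1132]), 'joint_efforts': array([ -0.0007, -44.8326, -23.1462,  -0.0002,   0.0005,  -0.    ]), 'position': array([ 0.1418, -0.5314,  0.2314]), 'tool_rot': array([[ 0.9662,  0.2579,  0.    ],
       [ 0.2579, -0.9662, -0.    ],
       [ 0.    ,  0.    , -1.    ]]), 'ft_force': array([-0.1471,  0.8106, -0.6806]), 'wrist_torque': array([-0.0397,  0.0206, -0.0158]), 'gripper_force': 0.0, 'grip_width': 0.08499032458996132}
```

Run:
```python
import cv2,numpy as np
t=cv2.imread("pics/top0.png");s=cv2.imread("pics/side0.png")
a=cv2.resize(t[100:320,60:460],(800,440),interpolation=cv2.INTER_CUBIC)
cv2.imwrite("pics/v1.png",a)
b=cv2.resize(s[60:360,150:400],(720,600),interpolation=cv2.INTER_CUBIC) if 0 else cv2.resize(s[60:360,120:420],(600,600),interpolation=cv2.INTER_CUBIC)
cv2.imwrite("pics/v2.png",b)
```

```text
(no output)
```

View pics/v1.png

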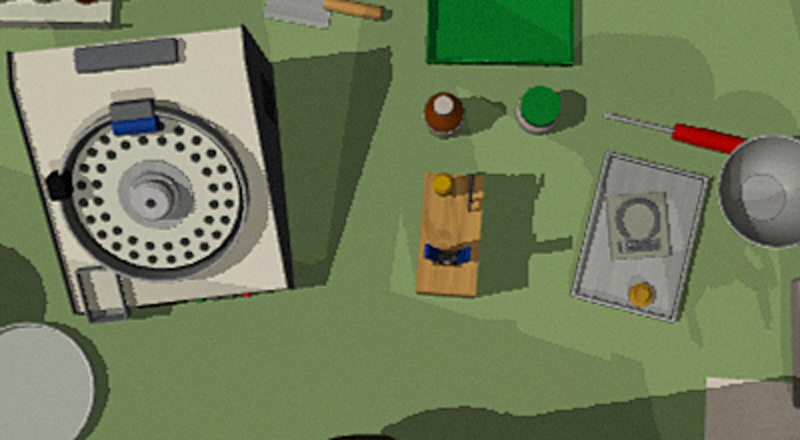

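View pics/v2.png

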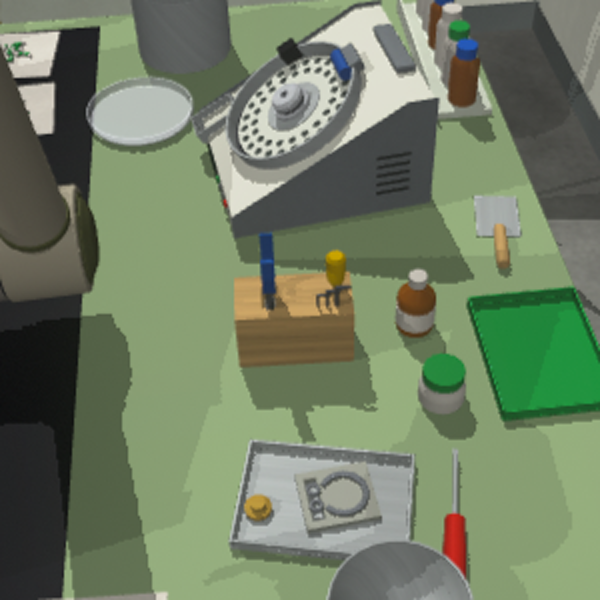

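The top view shows the pliers' blue handles in the block at about (283,227). The ring is on its insert at (379,210) with its eyes toward -x, and the hub is at about (137,199). In the side view the nut, bottle, jar and bowl are all clear of the path. I'll move over the pliers next.

Request:
move_arm:
  plan:
    - [0, 0, 0, 16, -11.1, -0.6, 1]
    - [0, 0, 0, 16, -11.1, -0.6, 1]
    - [0, 0, 0, 16, -11.1, -0.6, 1]
    - [0, 0, 0, 16, -11.1, -0.6, 1]
    - [0, 0, 0, 16, -11.1, -0.6, 1]
  squeeze: 40

```text
time_s: 2.9
position: [0.2702, -0.3793, 0.238]
tool_rot: [[0.965, 0.263, 0.001], [0.263, -0.965, 0.0], [0.001, 0.0, -1.0]]
ft_force: [-1.1, -0.2, -0.8]
grip_width: 0.0853
gripper_force: 0.0
```

Request:
move_arm:
  plan:
    - [0, 0, 0, 16, -11.1, -0.6, 1]
    - [0, 0, 0, 16, -11.1, -0.6, 1]
    - [0, 0, 0, 16, -11.1, -0.6, 1]
    - [0, 0, 0, 16, -11.1, -0.6, 1]
    - [0, 0, 0, 16, -11.1, -0.6, 1]

```text
time_s: 3.4
position: [0.3959, -0.2313, 0.2436]
tool_rot: [[0.965, 0.263, 0.001], [0.263, -0.965, 0.0], [0.001, 0.0, -1.0]]
ft_force: [-0.7, -0.9, -0.2]
grip_width: 0.0855
gripper_force: 0.0
```

Request:
move_arm:
  plan:
    - [0, 0, 18, 16, -11.1, -0.6, 1]
    - [0, 0, 18, 16, -11.1, -0.6, 1]
    - [0, 0, 18, 16, -11.1, -0.6, 1]
    - [0, 0, 18, 16, -11.1, -0.6, 1]
    - [0, 0, 18, 16, -11.1, -0.6, 1]

```text
time_s: 3.9
position: [0.5217, -0.0836, 0.2491]
tool_rot: [[0.999, -0.05, 0.001], [-0.05, -0.999, 0.0], [0.001, -0.0, -1.0]]
ft_force: [-0.5, -1.2, -0.2]
grip_width: 0.0849
gripper_force: 0.0
```

Run:
```python
from h import *
np.set_printoptions(precision=4,suppress=True)
o=env.observe(); print(o["time_s"],o["position"],o["tool_rot"],o["q"])
p=env.get_image("wrist"); save(p,"w1.png")
cv2.imwrite("pics/v3.png",cv2.resize(cv2.imread("pics/w1.png"),(784,588)))
R=o["tool_rot"]; c=-np.array(p["R"]).T@p["t"]
print("cam in tool",R.T@(c-o["position"]),"axis",R.T@np.array(p["R"]).T)
for t,z in [("pliers_grip",.145),("pliers_tips",.0045),("slot",.092),("block",.0)]:
    for a in env.tip_of(t,p)[:2]: print(t,a["pixel"],a["conf"],onz(p,a["pixel"],z,True))
```

```text
3.9 [ 0.5217 -0.0836  0.2491] [[ 0.9987 -0.0501  0.0006]
 [-0.0501 -0.9987  0.0004]
 [ 0.0006 -0.0004 -1.    ]] [-21.969   18.8916  75.8497   0.0339  85.2336  70.8979]
cam in tool [ 0.0661 -0.0003 -0.1417] axis [[ 0.0011 -0.9654 -0.2609]
 [ 1.      0.001   0.0005]
 [-0.0003 -0.2609  0.9654]]
pliers_grip [278.5, 208.3] 0.84 [ 0.5208 -0.085   0.145 ]
pliers_tips [279.8, 210.5] 0.73 [ 0.4797 -0.0855  0.0045]
slot [278.6, 195.1] 0.76 [ 0.5192 -0.0853  0.092 ]
block [276.3, 152.5] 0.6 [ 0.5509 -0.0847  0.    ]
```

View pics/v3.png

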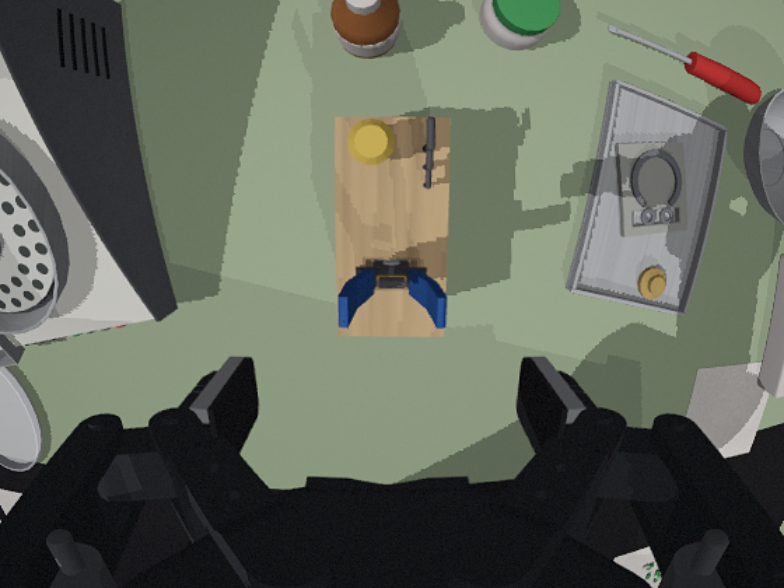

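The wrist view shows the handles centred at (391,295) of 784x588, aligned with the tool's y, between the open fingers. I'll descend, close to about 45 mm and see the jaw mapping.

Request:
move_arm:
  plan:
    - [0, 0, 0, -0.13, 0.15, 5, 1]
    - [0, 0, 0, -0.13, 0.15, 9, 1]
    - [0, 0, 0, -0.13, 0.15, 12, 1]
    - [0, 0, 0, -0.13, 0.15, 12.6, 1]
    - [0, 0, 0, -0.13, 0.15, 12.6, 1]

```text
time_s: 4.65
position: [0.518, -0.0884, 0.1235]
tool_rot: [[0.998, -0.055, -0.001], [-0.055, -0.998, 0.0], [-0.001, -0.0, -1.0]]
ft_force: [0.3, -0.5, 0.4]
grip_width: 0.0853
gripper_force: 0.0
```

Request:
move_arm:
  plan:
    - [0, 0, 0, 0, 0, 0, 0.15]
    - [0, 0, 0, 0, 0, 0, 0.07]
    - [0, 0, 0, 0, 0, 0, 0.07]
    - [0, 0, 0, 0, 0, 0, 0.07]
    - [0, 0, 0, 0, 0, 0, 0.07]

```text
time_s: 5.15
position: [0.5191, -0.0872, 0.125]
tool_rot: [[0.999, -0.053, 0.003], [-0.053, -0.999, -0.001], [0.003, 0.0, -1.0]]
ft_force: [-0.3, 1.9, 6.6]
grip_width: 0.0457
gripper_force: 6.9
```

Request:
move_arm:
  plan:
    - [0, 0, 0, 0, 0, -2, 0.07]
    - [0, 0, 0, 0, 0, -5, 0.07]
    - [0, 0, 0, 0, 0, -9, 0.07]
    - [0, 0, 0, 0, 0, -13, 0.07]
    - [0, 0, 0, 0, 0, -14.5, 0.07]

```text
time_s: 5.65
position: [0.5191, -0.0875, 0.2729]
tool_rot: [[0.999, -0.053, 0.007], [-0.053, -0.999, -0.003], [0.007, 0.002, -1.0]]
ft_force: [1.0, -0.9, -2.1]
grip_width: 0.0455
gripper_force: 6.8
```

Run:
```python
from h import *
np.set_printoptions(precision=4,suppress=True)
o=env.observe(); print(o["time_s"],o["position"],o["tool_rot"][:,0],o["grip_width"],o["gripper_force"])
p=env.get_image("wrist"); save(p,"w2.png"); s=env.get_image("side"); save(s,"s2.png")
cv2.imwrite("pics/v4.png",cv2.resize(cv2.imread("pics/w2.png"),(784,588)))
for t in ["pliers_grip","pliers_tips"]:
    rs=[]
    for q,f in((p,True),(s,False)):
        r=env.tip_of(t,q); print(t,[(a["pixel"],round(a["conf"],2)) for a in r[:2]])
        if r: rs.append(ray(q,r[0]["pixel"],f))
    if len(rs)>1: X,e=tri(rs); print(X,e,o["tool_rot"].T@(X-o["position"]))
for t,z in [("eye_a",.014),("ring_mid",.014),("insert_top",.012)]:
    for a in env.tip_of(t,p)[:3]: print(t,a["pixel"],round(a["conf"],2),onz(p,a["pixel"],z,True))
```

```text
5.65 [ 0.5191 -0.0875  0.2729] [ 0.9986 -0.053   0.0067] 0.04553454653979565 6.80542806032463
pliers_grip [([257.1, 30.0], 0.43)]
pliers_grip []
pliers_tips [([273.8, 205.1], 0.83), ([274.7, 150.1], 0.52)]
pliers_tips [([251.8, 192.2], 0.68)]
[ 0.5161 -0.0852  0.1491] [0.39886722637602523, 0.39886722637578387] [-0.0039 -0.0024  0.1238]
eye_a [448.4, 154.6] 0.64 [ 0.5408 -0.3236  0.014 ]
eye_a [461.1, 149.2] 0.5 [ 0.5484 -0.3447  0.014 ]
ring_mid [453.6, 129.8] 0.97 [ 0.575  -0.3316  0.014 ]
insert_top [455.7, 130.6] 0.88 [ 0.5739 -0.3363  0.012 ]
```

View pics/v4.png

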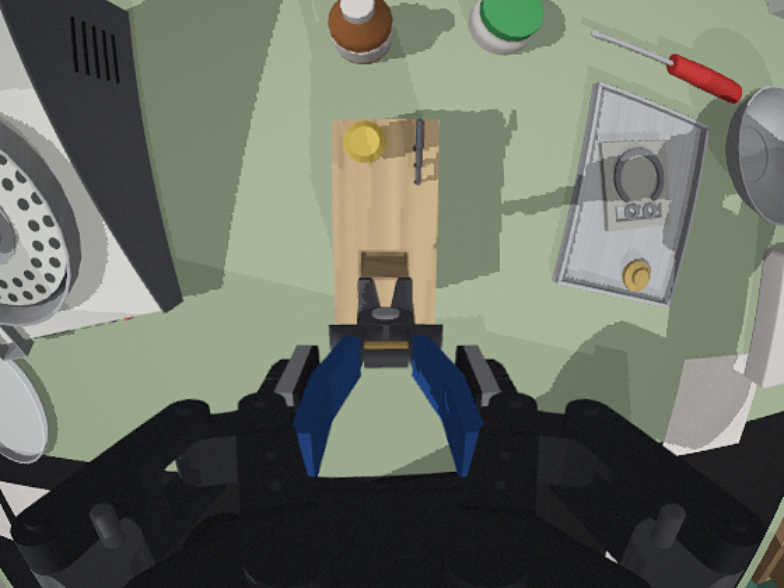

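The view shows the pliers upright with the jaws ending at about (386,285). The ring's eyes are at (629,212) and (651,210) in the 784-wide picture. Next I carry the pliers to about 35 mm above the eyes.

Request:
move_arm:
  plan:
    - [0, 0, 0, 4.1, 24, 5, 0.07]
    - [0, 0, 0, 4.1, 24, 5, 0.07]
    - [0, 0, 0, 4.1, 24, 5, 0.07]
    - [0, 0, 0, 4.1, 24, 5, 0.07]
    - [0, 0, 0, 4.1, 24, 5, 0.07]

```text
time_s: 6.6
position: [0.5463, -0.3312, 0.2172]
tool_rot: [[0.999, -0.054, -0.001], [-0.054, -0.999, 0.001], [-0.001, -0.001, -1.0]]
ft_force: [0.8, 0.2, -0.7]
grip_width: 0.0462
gripper_force: 7.2
```

Request:
move_arm:
  plan:
    - [0, 0, -8, 0.2, 0.9, 3.4, 0.07]
    - [0, 0, -8, 0.2, 0.9, 3.4, 0.07]
    - [0, 0, -8, 0.2, 0.9, 3.4, 0.07]
    - [0, 0, -8, 0.2, 0.9, 3.4, 0.07]

```text
time_s: 7.0
position: [0.5486, -0.3373, 0.1862]
tool_rot: [[0.996, 0.085, 0.002], [0.085, -0.996, -0.001], [0.002, 0.002, -1.0]]
ft_force: [-0.6, -0.4, -0.7]
grip_width: 0.0462
gripper_force: 6.7
```

```bash
cat > look.py <<'E'
from h import *
import sys
np.set_printoptions(precision=4,suppress=True)
o=env.observe(); print(o["time_s"],o["position"],o["tool_rot"].round(4).tolist(),o["grip_width"],o["gripper_force"])
p=env.get_image("wrist"); s=env.get_image("side"); save(p,sys.argv[1]+"w.png"); save(s,sys.argv[1]+"s.png")
for t in ["pliers_tips"]:
    rs=[]
    for q,f in((p,True),(s,False)):
        r=env.tip_of(t,q); print(t,[(a["pixel"],round(a["conf"],2)) for a in r[:2]])
        if r: rs.append(ray(q,r[0]["pixel"],f))
    if len(rs)>1: X,e=tri(rs); print(X,e,o["tool_rot"].T@(X-o["position"]))
for t in ["eye_a","ring_mid"]:
    for a in env.tip_of(t,p)[:2]:print(t,a["pixel"],round(a["conf"],2),onz(p,a["pixel"],.014,True))
    for a in env.tip_of(t,s)[:2]:print(t,"side",a["pixel"],round(a["conf"],2),onz(s,a["pixel"],.014))
E
python3 look.py a; python3 -c "
import cv2
a=cv2.imread('pics/aw.png');cv2.imwrite('pics/v5.png',cv2.resize(a[90:290,180:380],(600,600),interpolation=cv2.INTER_CUBIC))"
```

```text
7.0 [ 0.5486 -0.3373  0.1862] [[0.9964, 0.085, 0.0018], [0.085, -0.9964, -0.0014], [0.0017, 0.0016, -1.0]] 0.04622867539491071 6.747177913784981
pliers_tips [([277.3, 203.8], 0.65), ([285.8, 190.7], 0.59)]
pliers_tips [([279.3, 298.7], 0.58)]
[ 0.5491 -0.3398  0.0598] [3.3820865011985157, 3.3820865011983003] [0.0001 0.0023 0.1264]
eye_a [268.5, 192.6] 0.63 [ 0.5449 -0.33    0.014 ]
eye_a [285.0, 193.0] 0.63 [ 0.5459 -0.3463  0.014 ]
eye_a side [275.2, 310.6] 0.59 [ 0.5418 -0.3422  0.014 ]
eye_a side [277.2, 305.4] 0.46 [ 0.548  -0.3289  0.014 ]
ring_mid side [288.3, 310.2] 0.81 [ 0.5718 -0.345   0.014 ]
```

View pics/v5.png

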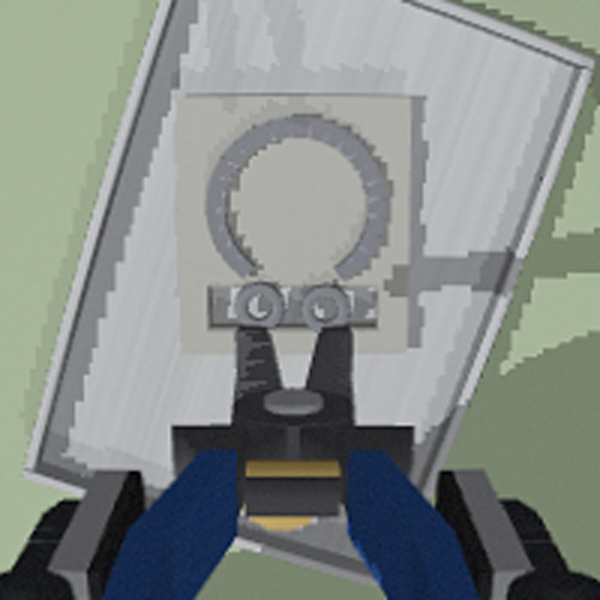

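The near view (crop scale 3, offset 180,90) shows the eyes at crop (260,305) and (326,306). The jaw ends are at (255,328) and (332,328), so they are laterally aligned. I'll move -1.5 mm in x, go down to 8 mm above the ring and look again.

Request:
move_arm:
  plan:
    - [0, 0, 0, -0.15, 0.02, 2, 0.07]
    - [0, 0, 0, -0.15, 0.02, 3.8, 0.07]
    - [0, 0, 0, -0.15, 0.02, 3.8, 0.07]
    - [0, 0, 0, -0.15, 0.02, 3.8, 0.07]

```text
time_s: 7.8
position: [0.5467, -0.3387, 0.1468]
tool_rot: [[0.996, 0.086, 0.0], [0.086, -0.996, -0.0], [0.0, 0.0, -1.0]]
ft_force: [0.3, -0.3, -1.4]
grip_width: 0.0456
gripper_force: 6.7
```

```bash
python3 look.py b; python3 -c "
import cv2,numpy as np
a=cv2.imread('pics/bw.png')[140:260,220:340];b=cv2.imread('pics/bs.png')[260:340,240:320]
cv2.imwrite('pics/v6.png',np.hstack([cv2.resize(a,(480,480),interpolation=cv2.INTER_CUBIC),cv2.resize(b,(320,320),interpolation=cv2.INTER_CUBIC)[:,:].repeat(1,0) if 0 else cv2.copyMakeBorder(cv2.resize(b,(320,320),interpolation=cv2.INTER_CUBIC),0,160,0,0,cv2.BORDER_CONSTANT)]))"
```

```text
7.8 [ 0.5467 -0.3387  0.1468] [[0.9963, 0.0861, 0.0002], [0.0861, -0.9963, -0.0001], [0.0002, 0.0002, -1.0]] 0.045627133727030644 6.744453236460686
pliers_tips [([278.0, 202.0], 0.78), ([276.4, 185.1], 0.41)]
pliers_tips [([278.2, 306.2], 0.55)]
[ 0.5483 -0.3402  0.0286] [0.9581465439350308, 0.9581465439348472] [0.0015 0.0017 0.1182]
eye_a [263.0, 199.8] 0.79 [ 0.5446 -0.3271  0.014 ]
eye_a [287.3, 198.3] 0.6 [ 0.5478 -0.348   0.014 ]
eye_a side [274.5, 311.7] 0.58 [ 0.5399 -0.3449  0.014 ]
eye_a side [278.5, 306.8] 0.57 [ 0.5506 -0.3331  0.014 ]
ring_mid [448.1, 142.3] 0.65 [ 0.6148 -0.4921  0.014 ]
ring_mid side [287.6, 308.0] 0.75 [ 0.571 -0.339  0.014]
ring_mid side [291.4, 303.6] 0.6 [ 0.5813 -0.3283  0.014 ]
```

View pics/v6.png

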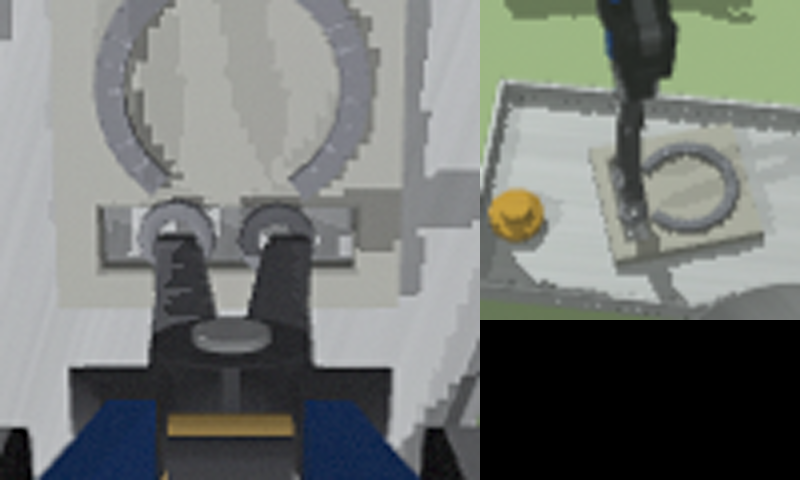

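The eyes are centred at crop (177,236) and (278,237) and the jaw ends at (177,237) and (290,237), so the pliers need about -1.2 mm in y. I correct that and feel my way down.

Request:
move_arm:
  plan:
    - [0, 0, 0, 0.05, -0.12, 0, 0.07]
    - [0, 0, 0, 0.05, -0.12, 0.5, 0.07]
    - [0, 0, 0, 0.05, -0.12, 0.9, 0.07]
    - [0, 0, 0, 0.05, -0.12, 0.9, 0.07]

```text
time_s: 8.6
position: [0.5466, -0.3371, 0.1363]
tool_rot: [[0.996, 0.086, -0.001], [0.086, -0.996, 0.001], [-0.001, -0.001, -1.0]]
ft_force: [-0.2, 0.8, -1.2]
grip_width: 0.0461
gripper_force: 6.7
```

Request:
move_arm:
  plan:
    - [0, 0, 0, 0, 0, 0.15, 0.07]
    - [0, 0, 0, 0, 0, 0.3, 0.07]
    - [0, 0, 0, 0, 0, 0.3, 0.07]

```text
time_s: 8.9
position: [0.5469, -0.3373, 0.1341]
tool_rot: [[0.996, 0.086, -0.0], [0.086, -0.996, 0.0], [-0.0, -0.0, -1.0]]
ft_force: [0.2, -0.2, -1.4]
grip_width: 0.046
gripper_force: 6.7
```

Run:
```python
from h import *
o=env.observe(); print(o["time_s"],o["position"],o["ft_force"],o["wrist_torque"],o["grip_width"],o["gripper_force"])
p=env.get_image("wrist");save(p,"cw.png");s=env.get_image("side");save(s,"cs.png")
a=p["color"][140:260,220:340];b=s["color"][260:340,240:320]
k=lambda x,n:cv2.resize(x,(n,n),interpolation=cv2.INTER_CUBIC)
cv2.imwrite("pics/v7.png",np.hstack([k(a,480),cv2.copyMakeBorder(k(b,320),0,160,0,0,0)])[:,:,::-1])
```

```text
8.9 [ 0.54686561 -0.33730897  0.13413273] [ 0.18277666 -0.23214778 -1.44558008] [0.04244994 0.01114628 0.0245749 ] 0.04595674564321031 6.742250695824623
```

View pics/v7.png

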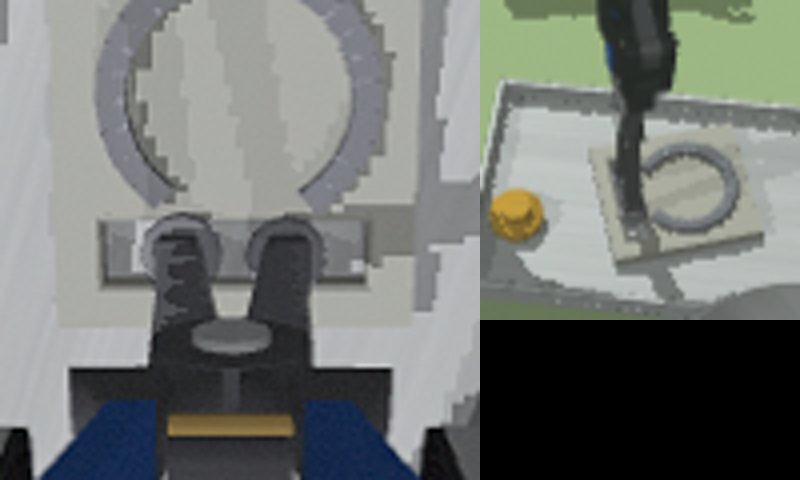

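The lug centres at (181,250) and (285,250) now line up laterally with the jaw ends, and no force has appeared, so the pins seem to be in the holes. I'll lower until the shoulders touch.

Request:
move_arm:
  plan:
    - [0, 0, 0, 0.06, 0, 0.1, 0.07]
    - [0, 0, 0, 0.06, 0, 0.2, 0.07]
    - [0, 0, 0, 0.06, 0, 0.2, 0.07]

```text
time_s: 9.3
position: [0.5475, -0.3372, 0.1322]
tool_rot: [[0.996, 0.086, -0.0], [0.086, -0.996, 0.0], [-0.0, -0.0, -1.0]]
ft_force: [-0.3, 0.3, -3.0]
grip_width: 0.0456
gripper_force: 6.7
```

Request:
move_arm:
  plan:
    - [0, 0, 0, 0, 0, 0.1, 0.07]
    - [0, 0, 0, 0, 0, 0.2, 0.07]
    - [0, 0, 0, 0, 0, 0.2, 0.07]

```text
time_s: 9.6
position: [0.5475, -0.3373, 0.1304]
tool_rot: [[0.996, 0.086, 0.0], [0.086, -0.996, -0.0], [0.0, 0.0, -1.0]]
ft_force: [-0.5, 0.1, 0.8]
grip_width: 0.0461
gripper_force: 6.8
```

Request:
move_arm:
  plan:
    - [0, 0, 0, 0, 0, 0.08, 0.07]
    - [0, 0, 0, 0, 0, 0.08, 0.07]
    - [0, 0, 0, 0, 0, 0.08, 0.07]

```text
time_s: 9.9
position: [0.5476, -0.3374, 0.1299]
tool_rot: [[0.996, 0.086, 0.001], [0.086, -0.996, -0.0], [0.0, 0.001, -1.0]]
ft_force: [0.1, 0.6, 1.7]
grip_width: 0.0457
gripper_force: 6.9
```

Run:
```python
from h import *
o=env.observe(); print(o["time_s"],o["position"],o["ft_force"],o["wrist_torque"],o["grip_width"],o["gripper_force"])
p=env.get_image("wrist");save(p,"dw.png");s=env.get_image("side");save(s,"ds.png")
a=p["color"][140:260,220:340];b=s["color"][260:340,240:320]
k=lambda x,n:cv2.resize(x,(n,n),interpolation=cv2.INTER_CUBIC)
cv2.imwrite("pics/v8.png",np.hstack([k(a,480),cv2.copyMakeBorder(k(b,320),0,160,0,0,0)])[:,:,::-1])
```

```text
9.9 [ 0.54762946 -0.33737601  0.12988504] [0.14609801 0.55860336 1.68342007] [ 0.06418724  0.05687888 -0.033821  ] 0.04573039032991713 6.948774307966232
```

Request:
move_arm:
  plan:
    - [0, 0, 0, 0, 0, -0.03, 0.0]
    - [0, 0, 0, 0, 0, -0.08, -0.1]
    - [0, 0, 0, 0, 0, -0.13, -0.2]
    - [0, 0, 0, 0, 0, -0.16, -0.26]
    - [0, 0, 0, 0, 0, -0.16, -0.26]

```text
time_s: 10.5
position: [0.5477, -0.338, 0.1317]
tool_rot: [[0.996, 0.086, 0.001], [0.086, -0.996, -0.002], [0.001, 0.002, -1.0]]
ft_force: [-0.6, -2.3, 5.4]
grip_width: 0.0319
gripper_force: 14.7
```

Request:
move_arm:
  plan:
    - [0, 0, 0, 0, 0, 0, -0.26]
    - [0, 0, 0, 0, 0, -0.2, -0.26]
    - [0, 0, 0, 0, 0, -0.6, -0.26]
    - [0, 0, 0, 0, 0, -1, -0.26]

```text
time_s: 10.9
position: [0.5472, -0.3367, 0.1405]
tool_rot: [[0.996, 0.086, -0.002], [0.086, -0.996, 0.002], [-0.001, -0.002, -1.0]]
ft_force: [-0.1, -0.1, -2.3]
grip_width: 0.0318
gripper_force: 13.6
```

Run:
```python
from h import *
o=env.observe(); print(o["time_s"],o["position"],o["ft_force"],o["grip_width"],o["gripper_force"])
p=env.get_image("wrist");save(p,"ew.png");s=env.get_image("side");save(s,"es.png")
for n,q in(("w",p),("s",s)):
    for t in("ring_mid","eye_a","pliers_tips"): print(n,t,[(np.round(a["pixel"],1).tolist(),round(a["conf"],2)) for a in env.tip_of(t,q)[:2]])
a=p["color"][140:260,220:340];b=s["color"][250:330,240:320]
k=lambda x,n:cv2.resize(x,(n,n),interpolation=cv2.INTER_CUBIC)
cv2.imwrite("pics/v8.png",np.hstack([k(a,480),cv2.copyMakeBorder(k(b,320),0,160,0,0,0)])[:,:,::-1])
```

```text
10.9 [ 0.5471788  -0.33672832  0.14052642] [-0.06770738 -0.13939605 -2.34073834] 0.03182345296499075 13.612392561044544
w ring_mid []
w eye_a [([295.5, 205.1], 0.73), ([261.6, 207.1], 0.65)]
w pliers_tips [([279.0, 203.5], 0.95)]
s ring_mid [([326.3, 220.4], 0.63), ([289.4, 305.9], 0.55)]
s eye_a [([276.4, 299.8], 0.39), ([278.0, 313.7], 0.39)]
s pliers_tips [([277.6, 310.3], 0.71)]
```

View pics/v8.png

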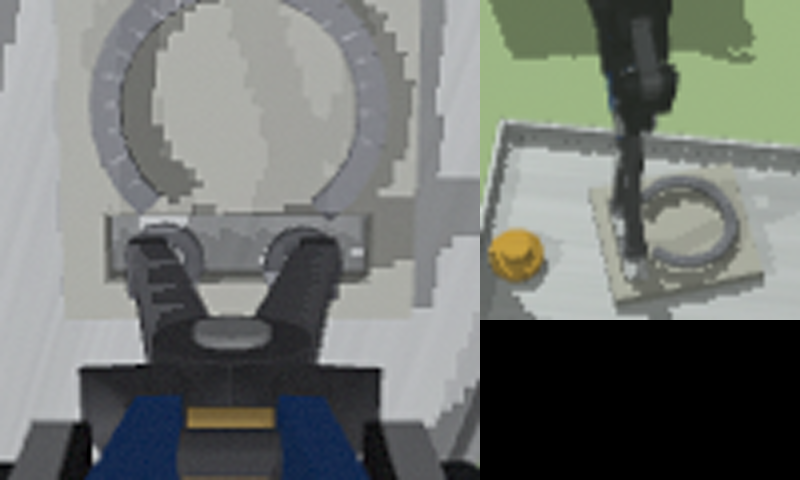

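The ring is on both tips, spread and lifted level, as its shifted shadow on the insert shows. Next I lift it and spread to the stop with a firm grip.

Request:
move_arm:
  plan:
    - [0, 0, 0, 0, 0, -2, -0.26]
    - [0, 0, 0, 0, 0, -5, -0.26]
    - [0, 0, 0, 0, 0, -9, -0.26]
    - [0, 0, 0, 0, 0, -13, -0.26]
    - [0, 0, 0, 0, 0, -17, -0.26]

```text
time_s: 11.8
position: [0.5473, -0.337, 0.3127]
tool_rot: [[0.996, 0.086, -0.0], [0.086, -0.996, 0.0], [-0.0, -0.0, -1.0]]
ft_force: [0.4, -0.4, -2.0]
grip_width: 0.032
gripper_force: 13.8
```

Request:
move_arm:
  plan:
    - [0, 0, 0, 0, 0, 0, -0.35]
    - [0, 0, 0, 0, 0, 0, -0.45]
    - [0, 0, 0, 0, 0, 0, -0.55]
    - [0, 0, 0, 0, 0, 0, -0.65]
    - [0, 0, 0, 0, 0, 0, -0.8]
  squeeze: 60

```text
time_s: 12.3
position: [0.5474, -0.3372, 0.31]
tool_rot: [[0.996, 0.086, -0.002], [0.086, -0.996, 0.001], [-0.001, -0.002, -1.0]]
ft_force: [-0.6, 0.8, -2.3]
grip_width: 0.0111
gripper_force: 61.5
```

```bash
cat > go.py <<'E'
from h import *
from scipy.spatial.transform import Rotation as Ro
def rel(o,Rt,pt):
    R0=o["tool_rot"]; print("row: rotvec",Ro.from_matrix(R0.T@Rt).as_rotvec(degrees=True).round(2),"shift cm",(100*R0.T@(pt-o["position"])).round(2))
def hubR(th):
    c,s=np.cos(th),np.sin(th); x=np.array([.866*c,.866*s,.5]);z=np.array([.5*c,.5*s,-.866]);x/=np.linalg.norm(x);z/=np.linalg.norm(z)
    return np.column_stack([x,np.cross(z,x),z])
E
python3 - <<'E'
from go import *
np.set_printoptions(precision=4,suppress=True)
o=env.observe(); print(o["time_s"],o["position"],o["tool_rot"].round(4).tolist(),o["ft_force"],o["grip_width"],o["gripper_force"])
p=env.get_image("wrist");save(p,"fw.png")
for t in("ring_mid","eye_a","pliers_tips"): print(t,[(np.round(a["pixel"],1).tolist(),round(a["conf"],2)) for a in env.tip_of(t,p)[:2]])
m=env.outline_of("ring_mid",p); print([(a["conf"],a["bbox"]) for a in m])
cv2.imwrite("pics/v9.png",cv2.resize(p["color"][100:260,170:390],(770,560),interpolation=cv2.INTER_CUBIC)[:,:,::-1])
R=hubR(np.radians(6.6)); hs=np.array([.5795,.2607,.1429])
rel(o,R,hs-R[:,2]*(.06+.119)-R@[.026,.0015,0])
E
```

```text
12.3 [ 0.5474 -0.3372  0.31  ] [[0.9963, 0.0861, -0.0016], [0.0861, -0.9963, 0.0014], [-0.0014, -0.0015, -1.0]] [-0.5801  0.7957 -2.3198] 0.011099128320274074 61.466052336618304
ring_mid []
eye_a [([302.3, 205.8], 0.65), ([250.9, 204.8], 0.6)]
pliers_tips []
[(0.76, [280.1, 169.8, 83.7, 73.6])]
row: rotvec [ 0.35 30.08 -1.65] shift cm [ -2.85 -59.12   2.6 ]
```

View pics/v9.png

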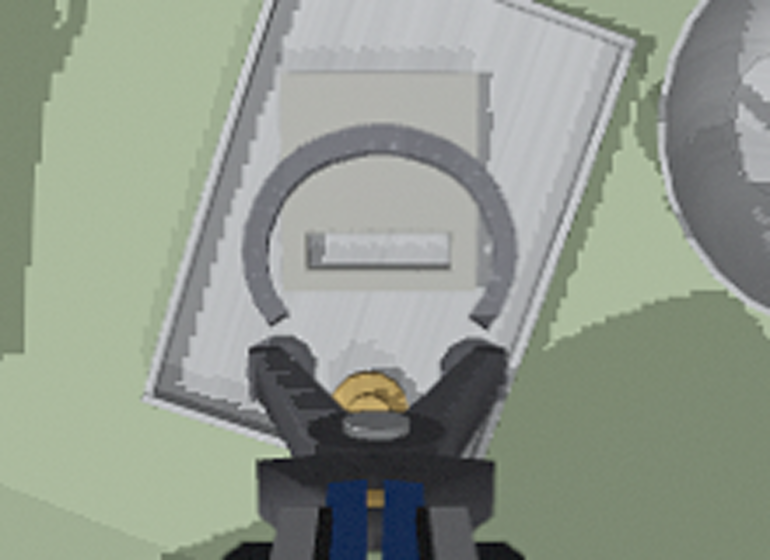

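The ring is level and spread to the stop, gripped at 61 N. Its inner back edge is at crop (381,153) and its inner width runs from 267 to 490. I'll carry it over to the hub.

Request:
move_arm:
  plan:
    - [0, 0, 0, 0, -4, -0.5, -0.8]
    - [0, 0, 0, 0, -9, -0.5, -0.8]
    - [0, 0, 0, 0, -14, -0.5, -0.8]
    - [0, 0, 0, 0, -19, -0.5, -0.8]
    - [0, 0, 0, 0, -24, -0.5, -0.8]

```text
time_s: 13.05
position: [0.5262, -0.0963, 0.3163]
tool_rot: [[0.996, 0.086, 0.0], [0.086, -0.996, -0.0], [0.0, 0.0, -1.0]]
ft_force: [1.3, 0.4, -1.7]
grip_width: 0.0112
gripper_force: 61.5
```

Request:
move_arm:
  plan:
    - [0, 0, 0, 0, -5, 0, -0.8]
    - [0, 0, 0, 0, -10, 0, -0.8]
    - [0, 0, 0, 0, -15, 0, -0.8]
    - [0, 0, 0, 0, -20, 0, -0.8]
    - [0, 0, 0, 0, -24, 0, -0.8]

```text
time_s: 13.55
position: [0.5054, 0.1435, 0.3165]
tool_rot: [[0.996, 0.087, 0.001], [0.087, -0.996, 0.0], [0.001, -0.0, -1.0]]
ft_force: [1.3, -0.5, -2.3]
grip_width: 0.011
gripper_force: 61.5
```

Run:
```python
from go import *
np.set_printoptions(precision=4,suppress=True)
o=env.observe(); print(o["time_s"],o["position"],o["tool_rot"].round(4).tolist(),o["ft_force"],o["grip_width"],o["gripper_force"],o["q"])
R=hubR(np.radians(6.6)); hs=np.array([.5795,.2607,.1429])
rel(o,R,hs-R[:,2]*(.06+.119)-R@[.0235,.0015,0])
```

```text
13.55 [0.5054 0.1435 0.3165] [[0.9962, 0.0873, 0.0007], [0.0873, -0.9962, 0.0003], [0.0007, -0.0003, -1.0]] [ 1.3332 -0.4778 -2.2854] 0.011036689592422877 61.476986759807914 [ 2.9147 16.5722 68.2492  0.0159 95.1401 87.909 ]
row: rotvec [ 0.4  29.96 -1.56] shift cm [ -2.58 -10.88   3.03]
```

Request:
move_arm:
  plan:
    - [0.1, 7.5, -0.4, -0.65, -2.7, 0.75, -0.8]
    - [0.2, 15, -0.8, -1.3, -5.4, 1.5, -0.8]
    - [0.3, 22.5, -1.2, -1.95, -8.1, 2.3, -0.8]
    - [0.4, 30, -1.6, -2.6, -10.9, 3, -0.8]
    - [0.4, 30, -1.6, -2.6, -10.9, 3, -0.8]

```text
time_s: 14.05
position: [0.4667, 0.2494, 0.2842]
tool_rot: [[0.86, 0.119, 0.495], [0.103, -0.993, 0.059], [0.499, 0.0, -0.867]]
ft_force: [-1.2, -0.8, -1.9]
grip_width: 0.0113
gripper_force: 61.5
```

Request:
move_arm:
  plan:
    - [0, 0, 0, 0, 0, 0, -0.8]
    - [0, 0, 0, 0, 0, 0, -0.8]

```text
time_s: 14.25
position: [0.4717, 0.2469, 0.2868]
tool_rot: [[0.86, 0.114, 0.497], [0.099, -0.994, 0.056], [0.5, 0.0, -0.866]]
ft_force: [0.5, -0.8, -2.0]
grip_width: 0.011
gripper_force: 61.5
```

Run:
```python
from go import *
np.set_printoptions(precision=4,suppress=True)
o=env.observe(); print(o["time_s"],o["position"],o["tool_rot"].round(4).tolist(),o["ft_force"],o["grip_width"],o["gripper_force"],o["q"])
R0=o["tool_rot"]
P={}
for n in("wrist","side","top"): P[n]=env.get_image(n); save(P[n],"g"+n+".png")
for t in("hub_seat","ring_mid","counter"):
    rs=[]
    for n,p in P.items():
        r=env.tip_of(t,p); print(t,n,[(np.round(a["pixel"],1).tolist(),round(a["conf"],2)) for a in r[:2]])
        if r: rs.append(ray(p,r[0]["pixel"],n=="wrist"))
    if len(rs)>1: X,e=tri(rs); print(X,e,R0.T@(X-o["position"]))
p=P["wrist"]
a=cv2.resize(p["color"][60:260,150:410],(780,600),interpolation=cv2.INTER_CUBIC)[:,:,::-1]
cv2.imwrite("pics/v10.png",a)
```

```text
14.25 [0.4717 0.2469 0.2868] [[0.8602, 0.1136, 0.4971], [0.0986, -0.9935, 0.0564], [0.5003, 0.0005, -0.8659]] [ 0.5075 -0.8055 -1.9529] 0.011000869813632417 61.48161718854681 [ 17.607    7.0587  91.3747  -7.019   52.2264 103.9285]
hub_seat wrist [([264.7, 162.4], 0.78)]
hub_seat side [([264.5, 110.4], 0.94)]
hub_seat top [([136.4, 199.5], 0.84), ([395.5, 167.9], 0.34)]
[0.581  0.2703 0.1389] [2.7286674622442817, 0.8166790531647058, 3.125397654234052] [ 0.0223 -0.011   0.1837]
ring_mid wrist [([270.1, 188.5], 0.21)]
ring_mid side [([255.7, 100.5], 0.47)]
ring_mid top [([138.2, 205.3], 0.48)]
[0.5535 0.2578 0.1786] [9.921359934940426, 5.280008883356601, 8.055464231342532] [ 0.0173 -0.0016  0.135 ]
counter wrist [([272.1, 189.1], 0.63)]
counter side [([273.5, 142.8], 0.81)]
counter top [([152.3, 193.5], 0.9), ([394.9, 169.2], 0.59)]
[0.6049 0.2672 0.0127] [7.440549586228067, 2.4861022085126625, 6.44071006327725] [-0.0206 -0.0052  0.3047]
```

View pics/v10.png

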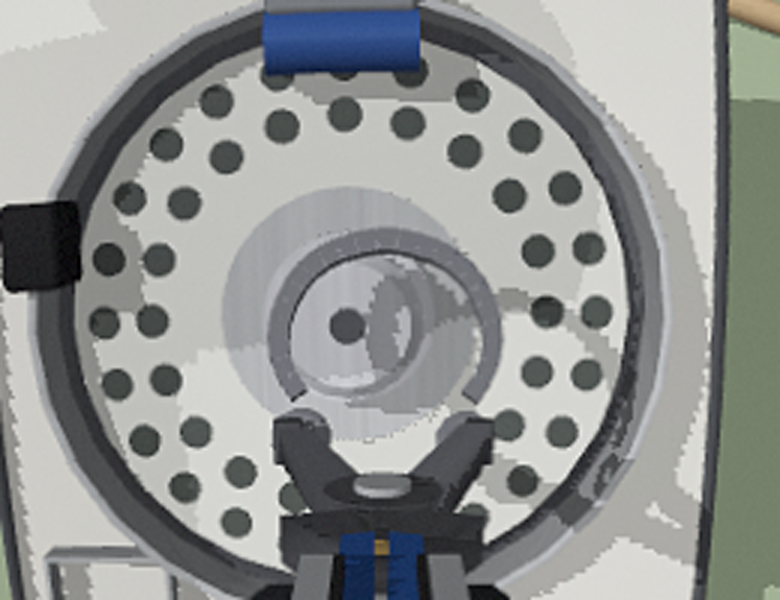

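The final view (crop scale 3, offset 150,60) has the hub's centre dot at crop (347,326). The ring's opening is centred at column 385, with its inner back edge at row 255, and the disc looks concentric, so the tilt is right. The ring needs about -11.6 mm along tool y, then it can descend along the axis.

Request:
move_arm:
  plan:
    - [0, 0, 0, 0.05, -0.6, 0, -0.8]
    - [0, 0, 0, 0.05, -1.16, 0, -0.8]
    - [0, 0, 0, 0.05, -1.16, 1, -0.8]
    - [0, 0, 0, 0.05, -1.16, 2.5, -0.8]
    - [0, 0, 0, 0.05, -1.16, 3.2, -0.8]

```text
time_s: 15.35
position: [0.4861, 0.2608, 0.257]
tool_rot: [[0.861, 0.115, 0.495], [0.1, -0.993, 0.056], [0.498, 0.001, -0.867]]
ft_force: [0.2, -0.1, -1.4]
grip_width: 0.0113
gripper_force: 61.5
```

Request:
move_arm:
  plan:
    - [0, 0, 0, 0, 0, 0, -0.8]
    - [0, 0, 0, 0, 0, 0, -0.8]
    - [0, 0, 0, 0, 0, 0, -0.8]

```text
time_s: 15.65
position: [0.4859, 0.2607, 0.2592]
tool_rot: [[0.86, 0.114, 0.497], [0.099, -0.993, 0.057], [0.501, 0.0, -0.866]]
ft_force: [-0.1, 0.0, -2.0]
grip_width: 0.0114
gripper_force: 61.5
```

Run:
```python
from go import *
np.set_printoptions(precision=4,suppress=True)
o=env.observe(); print(o["time_s"],o["position"],o["tool_rot"].round(4).tolist(),o["ft_force"],o["grip_width"],o["gripper_force"])
R0=o["tool_rot"]
P={}
for n in("wrist","side","top"): P[n]=env.get_image(n); save(P[n],"h"+n+".png")
for t in("hub_seat","ring_mid"):
    rs=[]
    for n,p in P.items():
        r=env.tip_of(t,p); print(t,n,[(np.round(a["pixel"],1).tolist(),round(a["conf"],2)) for a in r[:2]])
        if r: rs.append(ray(p,r[0]["pixel"],n=="wrist"))
    if len(rs)>1: X,e=tri(rs); print(X,e,R0.T@(X-o["position"]))
p=P["wrist"]
g=cv2.cvtColor(p["color"],cv2.COLOR_RGB2GRAY)
# dark dot on hub
sub=g[120:200,240:310]; print("min dark blobs")
n,l,st,ce=cv2.connectedComponentsWithStats((sub<75).astype(np.uint8))
for i in range(1,n):
    if st[i,4]>15: print(st[i],ce[i]+[240,120])
m=env.outline_of("ring_mid",p)
for a in m[:1]:
    print(a["conf"],a["bbox"]); M=a["mask"]
    for r in range(130,200,4):
        c=np.where(M[r])[0]
        if len(c): 
            s=np.split(c,np.where(np.diff(c)>1)[0]+1); print(r,[(int(x[0]),int(x[-1])) for x in s])
print(g[160:190:2,244:314:2])
```

```text
15.65 [0.4859 0.2607 0.2592] [[0.8599, 0.1145, 0.4974], [0.0993, -0.9934, 0.0571], [0.5007, 0.0003, -0.8656]] [-0.0852  0.0311 -1.9547] 0.011421401946919707 61.50441954145208
hub_seat wrist [([277.6, 169.5], 0.69)]
hub_seat side [([266.5, 113.0], 0.66)]
hub_seat top [([138.1, 199.8], 0.82), ([142.1, 213.3], 0.26)]
[0.5836 0.2699 0.1281] [1.7492771087667522, 3.759051715486815, 5.073141479818708] [0.0194 0.0021 0.1625]
ring_mid wrist [([546.3, 267.3], 0.7)]
ring_mid side [([262.3, 105.3], 0.47)]
ring_mid top [([135.0, 200.3], 0.66)]
[0.5364 0.168  0.2855] [58.700416022714485, 57.15363122296389, 60.22049506310607] [ 0.0474  0.0979 -0.0029]
min dark blobs
[34 23 23  6 24] [284.9167 144.375 ]
0.73 [279.6, 170.9, 80.1, 69.7]
138 [(262, 293)]
142 [(255, 300)]
146 [(249, 267), (290, 305)]
150 [(246, 258), (299, 309)]
154 [(244, 254), (304, 312)]
158 [(242, 250), (307, 313)]
162 [(241, 248), (309, 315)]
166 [(240, 246), (310, 316)]
170 [(239, 246), (311, 317)]
174 [(240, 245), (311, 317)]
178 [(240, 246), (310, 317)]
182 [(241, 247), (309, 315)]
186 [(243, 249), (307, 314)]
190 [(246, 250), (
[... 1515 characters left out ...]
 158 174 177 199 198 197 199 201 203 203 200 151
  182 198 177 174 176 177 180 180 177 177 155 106 113 129 151 127 127]
 [117 115 143 177 145 108 113 175 178 198 200 197 198 201 202 201 203 207
  201 197 175 175 177 177 179 179 177 179 127 108 117 136 138 127 127]
 [117 114 126 188 180 102 103 196 198 200 200 196 200 200 201 200 202 206
  201 197 201 197 174 178 179 179 177 173 103 108 129 145 138 127 127]
 [129 117 115 163 181 167 106 143 203 200 200 196 199 202 202 200 202 206
  200 197 200 199 172 177 178 179 178 110 107 115 129 137 131 132 129]
 [125 119 118 114 188 203  97 108 125 204 200 197 200 201 202 200 202 205
  200 198 200 198 199 202 178 181 127 103 109 128 144 129 127 127 122]]
```

Request:
move_arm:
  plan:
    - [0, 0, 0, 0.03, 0.05, 0.4, -0.8]
    - [0, 0, 0, 0.03, 0.05, 0.8, -0.8]
    - [0, 0, 0, 0.03, 0.05, 1.1, -0.8]
    - [0, 0, 0, 0.03, 0.05, 1.1, -0.8]

```text
time_s: 16.55
position: [0.4917, 0.2608, 0.2486]
tool_rot: [[0.861, 0.114, 0.496], [0.099, -0.993, 0.056], [0.499, 0.001, -0.867]]
ft_force: [-0.6, -1.1, -1.6]
grip_width: 0.011
gripper_force: 61.5
```

Request:
move_arm:
  plan:
    - [0, 0, 0, 0, 0, 0.2, -0.8]
    - [0, 0, 0, 0, 0, 0.4, -0.8]
    - [0, 0, 0, 0, 0, 0.4, -0.8]

```text
time_s: 16.85
position: [0.4937, 0.2611, 0.2456]
tool_rot: [[0.86, 0.114, 0.496], [0.099, -0.993, 0.057], [0.5, 0.001, -0.866]]
ft_force: [0.3, 0.4, -2.8]
grip_width: 0.0115
gripper_force: 61.5
```

```bash
cat > meas.py <<'E'
from go import *
import sys
np.set_printoptions(precision=4,suppress=True)
o=env.observe(); R0=o["tool_rot"]; print(o["time_s"],o["position"],"z",R0[:,2],"ft tool",R0.T@o["ft_force"],"tq",R0.T@o["wrist_torque"],o["grip_width"],o["gripper_force"])
p=env.get_image("wrist"); save(p,sys.argv[1]+"w.png")
g=cv2.cvtColor(p["color"],cv2.COLOR_RGB2GRAY)
n,l,st,ce=cv2.connectedComponentsWithStats((g[150:200,260:300]<95).astype(np.uint8))
for i in range(1,n):
    if st[i,4]>40: print("dot",st[i],ce[i]+[260,150])
a=env.outline_of("ring_mid",p)
if a:
    M=a[0]["mask"]; print(a[0]["conf"],np.round(a[0]["bbox"],1))
    for r in range(134,202,5):
        c=np.where(M[r])[0]
        if len(c):
            s=np.split(c,np.where(np.diff(c)>1)[0]+1); print(r,[(int(x[0]),int(x[-1])) for x in s])
    c=np.where(M[:,279])[0]; print("col279",c[:1],c[-1:],len(c))
E
python3 meas.py i
```

```text
16.85 [0.4937 0.2611 0.2456] z [ 0.4965  0.0568 -0.8662] ft tool [-1.0786 -0.3359  2.5792] tq [ 0.0574 -0.4436 -0.0113] 0.011474197065735419 61.52019458357245
dot [ 11  20  14  13 142] [277.5493 176.0141]
0.92 [279.1 168.8  80.1  71.6]
134 [(265, 288)]
139 [(254, 299)]
144 [(248, 265), (290, 306)]
149 [(244, 257), (299, 310)]
154 [(243, 251), (305, 313)]
159 [(241, 248), (308, 315)]
164 [(239, 246), (310, 316)]
169 [(239, 245), (311, 317)]
174 [(239, 245), (311, 317)]
179 [(240, 246), (310, 317)]
184 [(241, 249), (307, 315)]
189 [(244, 250), (305, 312)]
199 [(250, 256), (299, 303)]
col279 [133] [141] 9
```

Request:
move_arm:
  plan:
    - [0, 0, 0, 0, -0.03, 0.2, -0.8]
    - [0, 0, 0, 0, -0.03, 0.4, -0.8]
    - [0, 0, 0, 0, -0.03, 0.4, -0.8]

```text
time_s: 17.25
position: [0.4955, 0.2616, 0.242]
tool_rot: [[0.861, 0.114, 0.496], [0.099, -0.993, 0.057], [0.499, 0.001, -0.866]]
ft_force: [-0.7, 0.3, -2.4]
grip_width: 0.0114
gripper_force: 61.5
```

Request:
move_arm:
  plan:
    - [0, 0, 0, 0, 0, 0.15, -0.8]
    - [0, 0, 0, 0, 0, 0.3, -0.8]
    - [0, 0, 0, 0, 0, 0.3, -0.8]

```text
time_s: 17.55
position: [0.497, 0.2617, 0.2395]
tool_rot: [[0.861, 0.114, 0.496], [0.099, -0.993, 0.057], [0.5, 0.001, -0.866]]
ft_force: [-0.6, 0.8, -2.4]
grip_width: 0.0114
gripper_force: 61.5
```

```bash
python3 meas.py j
```

```text
17.55 [0.497  0.2617 0.2395] z [ 0.4964  0.0567 -0.8663] ft tool [-1.6127 -0.9055  1.7898] tq [ 0.0588 -0.6781  0.039 ] 0.011373716716460373 61.49481219006702
dot [ 12  21  13  14 151] [278.0132 177.4106]
0.6 [277.2 169.9  81.9  74.1]
134 [(263, 291)]
139 [(255, 301)]
144 [(249, 261), (296, 307)]
149 [(245, 253), (303, 311)]
154 [(242, 250), (306, 314)]
159 [(240, 247), (309, 316)]
164 [(238, 245), (311, 317)]
169 [(238, 244), (312, 317)]
174 [(238, 245), (312, 317)]
179 [(239, 246), (311, 317)]
184 [(241, 248), (309, 315)]
189 [(244, 250), (306, 312)]
199 [(244, 257), (299, 308)]
col279 [132] [140] 9
```

Request:
move_arm:
  plan:
    - [0, 0, 0, 0, 0, 0.15, -0.8]
    - [0, 0, 0, 0, 0, 0.3, -0.8]
    - [0, 0, 0, 0, 0, 0.3, -0.8]

```text
time_s: 17.95
position: [0.4986, 0.2619, 0.2369]
tool_rot: [[0.86, 0.114, 0.496], [0.099, -0.993, 0.057], [0.5, 0.001, -0.866]]
ft_force: [0.1, 0.4, -2.5]
grip_width: 0.0114
gripper_force: 61.5
```

Request:
move_arm:
  plan:
    - [0, 0, 0, 0, 0, 0.1, -0.8]
    - [0, 0, 0, 0, 0, 0.2, -0.8]
    - [0, 0, 0, 0, 0, 0.2, -0.8]

```text
time_s: 18.25
position: [0.4996, 0.262, 0.2353]
tool_rot: [[0.86, 0.115, 0.497], [0.099, -0.993, 0.057], [0.5, 0.001, -0.866]]
ft_force: [-0.8, 0.2, -2.7]
grip_width: 0.0114
gripper_force: 61.5
```

```bash
python3 meas.py k
```

```text
18.25 [0.4996 0.262  0.2353] z [ 0.4967  0.0568 -0.8661] ft tool [-1.9848 -0.2388  1.9662] tq [-0.0177 -0.6828  0.0031] 0.011376556944891205 61.483753896318376
dot [ 11  22  14  14 154] [277.8377 178.5844]
```

Request:
move_arm:
  plan:
    - [0, 0, 0, 0, 0, 0.1, -0.8]
    - [0, 0, 0, 0, 0, 0.2, -0.8]
    - [0, 0, 0, 0, 0, 0.2, -0.8]

```text
time_s: 18.65
position: [0.5007, 0.2621, 0.2336]
tool_rot: [[0.86, 0.114, 0.497], [0.099, -0.993, 0.057], [0.5, 0.001, -0.866]]
ft_force: [-0.9, -0.8, -2.2]
grip_width: 0.0109
gripper_force: 61.5
```

Request:
move_arm:
  plan:
    - [0, 0, 0, 0, 0, 0.1, -0.8]
    - [0, 0, 0, 0, 0, 0.15, -0.8]
    - [0, 0, 0, 0, 0, 0.15, -0.8]

```text
time_s: 18.95
position: [0.5014, 0.2623, 0.2324]
tool_rot: [[0.86, 0.114, 0.497], [0.099, -0.993, 0.057], [0.5, 0.0, -0.866]]
ft_force: [-1.1, -0.4, -1.2]
grip_width: 0.011
gripper_force: 61.5
```

```bash
python3 meas.py l
```

```text
18.95 [0.5014 0.2623 0.2324] z [ 0.497   0.0569 -0.8659] ft tool [-1.6224  0.2752  0.447 ] tq [ 0.0173 -0.5486 -0.0343] 0.011019450840524003 61.516514299437404
dot [ 11  23  15  14 162] [278.0741 179.6049]
0.78 [277.8 168.4  83.9  78.9]
134 [(259, 297)]
139 [(251, 272), (284, 304)]
144 [(247, 258), (298, 309)]
149 [(243, 252), (303, 312)]
154 [(241, 248), (307, 314)]
159 [(239, 246), (309, 316)]
164 [(238, 245), (312, 317)]
169 [(237, 244), (312, 318)]
174 [(238, 245), (312, 318)]
179 [(239, 246), (310, 317)]
184 [(241, 247), (310, 315)]
189 [(245, 248), (308, 313)]
199 [(251, 254), (302, 304)]
col279 [130] [138] 9
```

Run:
```python
import cv2,numpy as np
ref=cv2.imread("pics/hwrist.png",0)
for n in "ijkl":
    im=cv2.imread(f"pics/{n}w.png",0); out=[]
    for nm,(x0,x1,y0,y1) in {"rivet":(262,294,214,232),"lugs":(240,315,228,250),"jawL":(240,262,196,214),"jawR":(297,318,196,214)}.items():
        r=cv2.matchTemplate(im[y0-12:y1+12,x0-12:x1+12],ref[y0:y1,x0:x1],cv2.TM_CCOEFF_NORMED)
        _,v,_,m=cv2.minMaxLoc(r); out.append((nm,m[0]-12,m[1]-12,round(v,2)))
    print(n,out)
im=cv2.imread("pics/lw.png",0)
for r in range(186,216,2): print(r,im[r,236:322:2])
```

```text
i [('rivet', 0, 0, 0.95), ('lugs', 0, 0, 0.95), ('jawL', 0, 0, 0.97), ('jawR', 0, 0, 0.97)]
j [('rivet', 0, 0, 0.94), ('lugs', 0, 0, 0.93), ('jawL', 0, 0, 0.95), ('jawR', 0, 0, 0.92)]
k [('rivet', 0, 0, 0.93), ('lugs', 0, 0, 0.93), ('jawL', 0, 0, 0.92), ('jawR', 0, 1, 0.89)]
l [('rivet', 0, 0, 0.95), ('lugs', 0, 0, 0.94), ('jawL', 0, 0, 0.92), ('jawR', 0, 0, 0.88)]
186 [184 185 185 130 132 131 185 192 179 176 176 179 178 179 176 178 179 181
 183 121  71  72  70 135 181 177 177 178 179 179 205 201 200 198 128 131
 129 106 100 102 149 145 146]
188 [185 185 184 161 132 112 121 176 173 176 177 178 178 178 176 178 180 180
 180 180 184 186 180 177 178 179 176 180 178 180 187 202 199 194 128 131
 113  98  98 138 147 144 145]
190 [184 186 185 162 145 113 114 172 168 168 177 178 178 178 176 177 179 180
 180 178 182 185 179 175 178 178 176 178 178 179 179 176 203 146 129 134
  97  98 123 147 146 145 146]
192 [186 186 186 161 164 110 181 183 162 165 177 178 178 179 176 178 179 180
 179 178 182 184 179 176 176 178 175 178 179 179 180 178 180 106 132 130
  96 101 148 147 148 145 146]
194 [184 187
[... 1267 characters left out ...]
2  72  84  83  69  71  70  69  70 134 149 148 146 152 167
 182 168 147 142 138 162 160 179 149 150 150 149  80  82  84  83  87  96
  93  84  57  86 195 218 169]
210 [214 214 223  91  64  79  84  84  82  69  69  69  68 137 150 147 149 147
 144 148 148 146 151 146 143 149 149 152 152  79  83  83  83  84  94  95
  88  71  52 158 216 217 167]
212 [214 215 222  89  57  75  82  82  82  70  70  71  71  67 140 146 147 148
 145 148 147 149 149 146 144 150 149 149  81  82  82  81  84  86  93  91
  55  50  52 165 220 219 203]
214 [215 214 220  84  33  67  78  82  82  80  70  68  70  67  68 121 148 149
 146 148 148 147 150 146 143 151 147  82  81  81  81  80  84  92  91  79
  53  41  49 138 170 169 172]
```

Request:
move_arm:
  plan:
    - [0, 0, 0, -0.1, 0, 0.05, -0.8]
    - [0, 0, 0, -0.2, 0, 0.1, -0.8]
    - [0, 0, 0, -0.2, 0, 0.1, -0.8]

```text
time_s: 19.35
position: [0.5, 0.2621, 0.2304]
tool_rot: [[0.86, 0.115, 0.497], [0.099, -0.993, 0.057], [0.5, 0.001, -0.866]]
ft_force: [0.6, 0.4, -2.0]
grip_width: 0.0114
gripper_force: 61.5
```

```bash
python3 meas.py m
python3 - <<'E'
from go import *
np.set_printoptions(precision=4,suppress=True)
o=env.observe()
P={n:env.get_image(n) for n in("wrist","side","top")}
for t in("ring_mid","eye_a","hub_seat"):
    rs=[]
    for n,p in P.items():
        r=env.tip_of(t,p); print(t,n,[(np.round(a["pixel"],1).tolist(),round(a["conf"],2)) for a in r[:2]])
        if r: rs.append(ray(p,r[0]["pixel"],n=="wrist"))
    if len(rs)>1: X,e=tri(rs); print(X,e,o["tool_rot"].T@(X-o["position"]))
E
```

```text
19.35 [0.5    0.2621 0.2304] z [ 0.4967  0.0568 -0.866 ] ft tool [-0.3882 -0.3286  2.0475] tq [ 0.0955 -0.3917 -0.0098] 0.01143484133643799 61.499225911684334
dot [ 11  20  15  15 164] [277.9451 176.9329]
0.57 [279.  167.5  83.8  75.2]
134 [(258, 297)]
139 [(251, 272), (284, 306)]
144 [(246, 257), (298, 309)]
149 [(243, 252), (304, 312)]
154 [(241, 248), (307, 314)]
159 [(239, 246), (309, 316)]
164 [(238, 244), (312, 317)]
169 [(238, 244), (312, 318)]
174 [(239, 244), (312, 318)]
179 [(240, 245), (310, 318)]
184 [(242, 246), (309, 316)]
189 [(245, 248), (307, 313)]
199 [(251, 257), (299, 304)]
col279 [130] [138] 9
ring_mid wrist []
ring_mid side [([282.6, 314.2], 0.63), ([263.4, 109.9], 0.39)]
ring_mid top [([138.2, 198.9], 0.46)]
[ 0.7641  0.8481 -1.8874] [79.9320493541448, 79.93204935414492] [-0.7733 -0.5529  1.9987]
eye_a wrist [([248.6, 206.3], 0.55), ([303.8, 203.4], 0.51)]
eye_a side [([254.7, 121.7], 0.47)]
eye_a top [([148.4, 208.9], 0.59), ([130.1, 212.2], 0.56)]
[0.5577 0.2754 0.0926] [20.35612182260203, 7.671110306189665, 23.020771069554414] [-0.018  -0.0066  0.1488]
hub_seat wrist [([277.5, 172.2], 0.92)]
hub_seat side [([265.2, 109.9], 0.63)]
hub_seat top [([136.4, 197.8], 0.67), ([123.5, 232.9], 0.25)]
[0.5824 0.2703 0.1389] [1.4166070786828575, 1.7013881396711519, 1.0059090398124755] [0.0259 0.0013 0.1207]
```

Request:
move_arm:
  plan:
    - [0, 0, 0, 0, 0, 0.05, -0.8]
    - [0, 0, 0, 0, 0, 0.1, -0.8]
    - [0, 0, 0, 0, 0, 0.1, -0.8]

```text
time_s: 20.35
position: [0.5006, 0.2621, 0.2296]
tool_rot: [[0.86, 0.114, 0.497], [0.099, -0.993, 0.057], [0.5, 0.0, -0.866]]
ft_force: [-0.5, 0.5, -1.3]
grip_width: 0.0111
gripper_force: 61.5
```

Request:
move_arm:
  plan:
    - [0, 0, 0, 0, 0, 0.05, -0.8]
    - [0, 0, 0, 0, 0, 0.1, -0.8]
    - [0, 0, 0, 0, 0, 0.1, -0.8]

```text
time_s: 20.65
position: [0.5011, 0.2622, 0.2288]
tool_rot: [[0.86, 0.114, 0.497], [0.099, -0.993, 0.057], [0.5, 0.0, -0.866]]
ft_force: [-1.6, 0.0, -0.6]
grip_width: 0.0109
gripper_force: 61.6
```

```bash
python3 meas.py n | head -7; python3 meas.py n | tail -1
```

```text
20.65 [0.5011 0.2622 0.2288] z [ 0.4968  0.0568 -0.866 ] ft tool [-1.6827 -0.2252 -0.2965] tq [-0.037  -0.52   -0.0273] 0.010923980634681566 61.569125193636864
dot [ 11  21  15  14 165] [277.9697 177.5636]
0.92 [278.6 170.2  85.5  79.3]
134 [(258, 297)]
139 [(251, 274), (282, 305)]
144 [(246, 259), (298, 309)]
149 [(242, 252), (303, 313)]
col279 [130] [138] 9
```

Light contact (about 2 N) with the collar. Next I let the ring close while the tips follow down the slope.

Request:
move_arm:
  plan:
    - [0, 0, 0, -0.05, 0, 0.02, -0.65]
    - [0, 0, 0, -0.15, 0, 0.05, -0.55]
    - [0, 0, 0, -0.25, 0, 0.09, -0.45]
    - [0, 0, 0, -0.35, 0, 0.12, -0.35]
    - [0, 0, 0, -0.45, 0, 0.16, -0.25]

```text
time_s: 21.35
position: [0.4979, 0.2618, 0.2251]
tool_rot: [[0.86, 0.114, 0.497], [0.099, -0.993, 0.057], [0.5, 0.001, -0.866]]
ft_force: [0.5, -0.2, -1.3]
grip_width: 0.0317
gripper_force: 13.4
```

```bash
python3 meas.py o
```

```text
21.35 [0.4979 0.2618 0.2251] z [ 0.4967  0.0568 -0.8661] ft tool [-0.2837  0.2483  1.3692] tq [ 0.0193 -0.3946  0.0404] 0.03171487901821632 13.383404463529587
dot [ 11  15  15  15 175] [277.9714 172.0286]
0.56 [277.6 169.6  75.7  79.9]
134 [(260, 297)]
139 [(253, 268), (288, 304)]
144 [(249, 258), (297, 308)]
149 [(246, 253), (303, 311)]
154 [(244, 249), (307, 313)]
159 [(242, 247), (310, 313)]
164 [(241, 245), (312, 314)]
169 [(241, 245), (312, 314)]
174 [(243, 245), (312, 314)]
179 [(244, 246), (310, 313)]
184 [(247, 248), (307, 311)]
189 [(305, 307)]
199 [(255, 264), (292, 298)]
col279 [130] [137] 8
```

Request:
move_arm:
  plan:
    - [0, 0, 0, -0.1, 0, 0.04, -0.18]
    - [0, 0, 0, -0.2, 0, 0.08, -0.1]
    - [0, 0, 0, -0.27, 0, 0.11, -0.03]
    - [0, 0, 0, -0.32, 0, 0.15, 0.03]
    - [0, 0, 0, -0.35, 0, 0.16, 0.07]

```text
time_s: 21.95
position: [0.4957, 0.2616, 0.2219]
tool_rot: [[0.86, 0.114, 0.497], [0.099, -0.993, 0.057], [0.5, 0.001, -0.866]]
ft_force: [0.7, -1.0, -1.4]
grip_width: 0.0458
gripper_force: 6.7
```

Request:
move_arm:
  plan:
    - [0, 0, 0, 0, 0, 0, 0.07]
    - [0, 0, 0, 0, 0, 0, 0.07]

```text
time_s: 22.15
position: [0.4958, 0.2616, 0.2221]
tool_rot: [[0.86, 0.114, 0.497], [0.099, -0.993, 0.057], [0.5, 0.0, -0.866]]
ft_force: [0.3, 0.7, -0.8]
grip_width: 0.046
gripper_force: 6.7
```

```bash
python3 meas.py q
python3 - <<'E'
from go import *
np.set_printoptions(precision=4,suppress=True)
o=env.observe()
P={n:env.get_image(n) for n in("wrist","side","top")}
for t in("ring_mid","eye_a","hub_seat","pliers_tips"):
    rs=[]
    for n,p in P.items():
        r=env.tip_of(t,p); print(t,n,[(np.round(a["pixel"],1).tolist(),round(a["conf"],2)) for a in r[:2]])
        if r: rs.append(ray(p,r[0]["pixel"],n=="wrist"))
    if len(rs)>1: X,e=tri(rs); print(X,e,o["tool_rot"].T@(X-o["position"]))
E
```

```text
22.15 [0.4958 0.2616 0.2221] z [ 0.4968  0.0568 -0.866 ] ft tool [-0.0792 -0.6964  0.9332] tq [ 0.0149 -0.4192  0.0346] 0.04596135751087782 6.72009252011776
dot [ 11  11  15  15 172] [277.9884 168.1453]
dot [22 46 17  4 42] [291.4048 198.    ]
0.91 [277.8 167.6  73.8  77.5]
134 [(259, 273), (283, 296)]
139 [(253, 259), (297, 303)]
144 [(249, 254), (302, 307)]
149 [(246, 250), (306, 309)]
154 [(244, 247), (308, 311)]
159 [(243, 246), (310, 313)]
164 [(242, 245), (311, 313)]
169 [(242, 245), (311, 313)]
174 [(243, 247), (311, 312)]
179 [(245, 248), (308, 310)]
184 [(248, 250), (305, 308)]
189 [(253, 254), (302, 304)]
199 [(256, 271), (283, 298)]
col279 [129] [133] 5
ring_mid wrist []
ring_mid side [([338.1, 257.5], 0.63), ([262.4, 111.4], 0.56)]
ring_mid top [([138.0, 198.8], 0.41)]
[ 0.8369  0.5833 -0.9975] [110.68125512105263, 110.68125512105256] [-0.2844 -0.2811  1.2439]
eye_a wrist [([263.2, 207.6], 0.73), ([291.1, 207.4], 0.72)]
eye_a side [([253.0, 121.2], 0.59)]
eye_a top [([141.6, 211.7], 0.42)]
[0.5508 0.2739 0.0991] [7.02861838109371, 5.253196706782394, 7.464798626473956] [-0.013  -0.006   0.1345]
hub_seat wrist [([278.1, 162.9], 0.67)]
hub_seat side []
hub_seat top [([138.0, 201.2], 0.89), ([142.5, 213.5], 0.59)]
[0.5762 0.267  0.1437] [4.317149597599101, 4.317149597599167] [0.0306 0.0038 0.1081]
pliers_tips wrist [([277.3, 207.4], 0.62)]
pliers_tips side [([256.4, 119.5], 0.69)]
pliers_tips top [([138.2, 211.8], 0.93)]
[0.5535 0.2696 0.109 ] [1.9826970897293128, 2.52128225273385, 3.1351930763862685] [-0.0061 -0.0014  0.127 ]
```

The ring's outer circle (columns 242–313, back at row 129) sits concentric with the hub dot, and the eyes are about 23 mm apart, so it has closed in the groove. I'll withdraw the pliers along the axis, gently.

Request:
move_arm:
  plan:
    - [0, 0, 0, 0, 0, -0.15, 0.07]
    - [0, 0, 0, 0, 0, -0.3, 0.07]
    - [0, 0, 0, 0, 0, -0.5, 0.07]

```text
time_s: 23.3
position: [0.4932, 0.2613, 0.2265]
tool_rot: [[0.86, 0.114, 0.497], [0.099, -0.993, 0.057], [0.5, 0.0, -0.866]]
ft_force: [-0.1, 0.1, -1.6]
grip_width: 0.0458
gripper_force: 6.7
```

Request:
move_arm:
  plan:
    - [0, 0, 0, 0, 0, -0.3, 0.07]
    - [0, 0, 0, 0, 0, -0.6, 0.07]
    - [0, 0, 0, 0, 0, -1, 0.07]

```text
time_s: 23.6
position: [0.4881, 0.2607, 0.2352]
tool_rot: [[0.86, 0.114, 0.497], [0.099, -0.993, 0.057], [0.5, 0.0, -0.866]]
ft_force: [0.4, -0.0, -2.1]
grip_width: 0.0455
gripper_force: 6.7
```

```bash
python3 meas.py r
```

```text
23.6 [0.4881 0.2607 0.2352] z [ 0.4967  0.0568 -0.8661] ft tool [-0.7504  0.0699  2.0159] tq [ 0.0027 -0.3553  0.0444] 0.04549086861147996 6.690225228667259
dot [ 11   9  14  13 148] [277.9257 165.0473]
dot [21 42 17  6 60] [289.0167 194.7333]
0.72 [277.1 168.8  74.1  81. ]
134 [(256, 269), (287, 298)]
139 [(251, 260), (296, 304)]
144 [(248, 255), (300, 307)]
149 [(245, 252), (304, 310)]
154 [(244, 249), (306, 311)]
159 [(243, 248), (308, 311)]
164 [(244, 247), (309, 311)]
169 [(245, 247), (309, 312)]
174 [(247, 248), (307, 310)]
179 [(249, 251), (305, 308)]
184 [(252, 256), (301, 304)]
189 [(297, 298)]
194 [(258, 272), (282, 296)]
199 [(256, 260), (269, 274), (280, 286), (294, 299)]
col279 [128] [132] 5
```

Request:
move_arm:
  plan:
    - [0, 0, 0, 0, 0, -2, 0.07]
    - [0, 0, 0, 0, 0, -5, 0.07]
    - [0, 0, 0, 0, 0, -8, 0.07]
    - [0, 0, 0, 0, 0, -8, 0.07]
    - [0, 0, 0, 0, 0, -8, 0.07]

```text
time_s: 24.2
position: [0.4485, 0.2562, 0.3041]
tool_rot: [[0.86, 0.115, 0.497], [0.099, -0.993, 0.057], [0.5, 0.0, -0.866]]
ft_force: [0.0, 0.3, -2.0]
grip_width: 0.0459
gripper_force: 6.6
```

```bash
python3 meas.py s
python3 - <<'E'
from go import *
np.set_printoptions(precision=4,suppress=True)
o=env.observe(); print(o["tool_rot"])
P={n:env.get_image(n) for n in("wrist","side","top")}
for t in("ring_mid","eye_a","hub_seat","pliers_tips"):
    rs=[]
    for n,p in P.items():
        r=env.tip_of(t,p); print(t,n,[(np.round(a["pixel"],1).tolist(),round(a["conf"],2)) for a in r[:2]])
        if r: rs.append(ray(p,r[0]["pixel"],n=="wrist"))
    if len(rs)>1: X,e=tri(rs); print(X,e,o["tool_rot"].T@(X-o["position"]))
th=np.radians(-3.0);R=np.array([[np.cos(th),np.sin(th),0],[np.sin(th),-np.cos(th),0],[0,0,-1]])
rel(o,R,np.array([.519,-.087,.30]))
E
```

```text
24.2 [0.4485 0.2562 0.3041] z [ 0.4971  0.057  -0.8658] ft tool [-0.96   -0.2701  1.7495] tq [ 0.0112 -0.4131 -0.016 ] 0.045853929950759216 6.646838933229446
dot [13  0 10 11 84] [277.5595 154.8929]
0.96 [277.1 157.2  56.1  64.9]
134 [(260, 264), (292, 295)]
139 [(255, 259), (298, 299)]
144 [(253, 256), (300, 301)]
149 [(252, 254)]
154 [(252, 252), (302, 303)]
159 [(302, 303)]
164 [(300, 301)]
169 [(297, 297)]
179 [(261, 273), (282, 294)]
184 [(260, 264), (271, 273), (281, 284), (289, 295)]
189 [(264, 270), (283, 293)]
col279 [127] [131] 5
[[ 0.8614  0.1143  0.4949]
 [ 0.0996 -0.9935  0.056 ]
 [ 0.498   0.001  -0.8672]]
ring_mid wrist [([521.8, 156.7], 0.48)]
ring_mid side [([262.9, 111.2], 0.45)]
ring_mid top [([138.9, 199.0], 0.61), ([131.5, 240.3], 0.39)]
[0.5495 0.1454 0.2873] [48.9334904942075, 54.86682709730486, 71.17629966940399] [0.0682 0.1215 0.0572]
eye_a wrist [([267.0, 182.6], 0.68), ([485.2, 233.7], 0.56)]
eye_a side [([257.3, 121.7], 0.62)]
eye_a top [([144.8, 214.1], 0.63), ([135.4, 213.1], 0.43)]
[0.5547 0.2705 0.0967] [10.007607607741571, 4.373892105563403, 13.14178692810757] [-0.0099 -0.0024  0.232 ]
hub_seat wrist []
hub_seat side [([264.3, 110.7], 0.84)]
hub_seat top [([138.6, 196.8], 0.85)]
[0.5823 0.2628 0.1429] [1.8207217483779308, 1.8207217483777578] [0.0362 0.0084 0.2052]
pliers_tips wrist [([274.5, 242.6], 0.79)]
pliers_tips side [([227.5, 101.8], 0.6)]
pliers_tips top [([132.2, 239.4], 0.58)]
[0.4768 0.2604 0.185 ] [1.0689048869524376, 1.7659153777289744, 2.7672122412416846] [-0.0339 -0.0012  0.1163]
row: rotvec [ -2.44 -29.8    9.36] shift cm [ 2.51 34.88  1.8 ]
```

The ring stays on the hub with its eyes about 22 mm apart. The pliers have leaned in the light grip: the tips are at tool x = -34 mm. I'll bring the tool upright over the block and measure the lean.

Request:
move_arm:
  plan:
    - [-0.5, -6, 2, 0.4, 4.4, 0.2, 0.07]
    - [-1, -12, 3.8, 0.8, 8.8, 0.4, 0.07]
    - [-1.5, -18, 5.6, 1.2, 13.2, 0.7, 0.07]
    - [-2, -24, 7.5, 1.5, 17.6, 0.9, 0.07]
    - [-2.4, -29.8, 9.4, 1.8, 22, 1.1, 0.07]

```text
time_s: 25.55
position: [0.495, 0.0382, 0.3045]
tool_rot: [[0.999, -0.054, -0.0], [-0.054, -0.999, 0.002], [-0.0, -0.002, -1.0]]
ft_force: [0.8, 0.8, -2.0]
grip_width: 0.0461
gripper_force: 6.8
```

Run:
```python
from go import *
np.set_printoptions(precision=4,suppress=True)
o=env.observe(); print(o["time_s"],o["position"],o["tool_rot"].round(3).tolist(),o["grip_width"])
th=np.radians(-3.0);R=np.array([[np.cos(th),np.sin(th),0],[np.sin(th),-np.cos(th),0],[0,0,-1]])
rel(o,R,np.array([.519,-.087,.30]))
```

```text
25.55 [0.495  0.0382 0.3045] [[0.999, -0.054, -0.0], [-0.054, -0.999, 0.002], [-0.0, -0.002, -1.0]] 0.04612777290183681
row: rotvec [-0.11  0.02 -0.1 ] shift cm [ 3.07 12.37  0.42]
```

Request:
move_arm:
  plan:
    - [0, 0, 0, 1, 4.1, 0.1, 0.07]
    - [0, 0, 0, 2, 8.2, 0.3, 0.07]
    - [0, 0, 0, 3.1, 12.4, 0.4, 0.07]
    - [0, 0, 0, 3.1, 12.4, 0.4, 0.07]
    - [0, 0, 0, 3.1, 12.4, 0.4, 0.07]

```text
time_s: 26.05
position: [0.5193, -0.0861, 0.2995]
tool_rot: [[0.999, -0.054, 0.002], [-0.054, -0.999, 0.002], [0.002, -0.002, -1.0]]
ft_force: [0.4, 0.2, -1.4]
grip_width: 0.0458
gripper_force: 7.0
```

```bash
cat > pl.py <<'E'
from go import *
import sys
np.set_printoptions(precision=4,suppress=True)
o=env.observe(); R0=o["tool_rot"]; print(o["time_s"],o["position"],R0.round(4).tolist(),o["grip_width"],o["ft_force"],R0.T@o["wrist_torque"])
P={n:env.get_image(n) for n in("wrist","side","top")}
for n in P: save(P[n],sys.argv[1]+n+".png")
for t in("pliers_tips","pliers_grip","slot"):
    rs=[]
    for n,p in P.items():
        r=env.tip_of(t,p); print(t,n,[(np.round(a["pixel"],1).tolist(),round(a["conf"],2)) for a in r[:2]])
        if r: rs.append(ray(p,r[0]["pixel"],n=="wrist"))
        if r and t=="slot": print("   slot",onz(p,r[0]["pixel"],.092,n=="wrist"))
    if len(rs)>1: X,e=tri(rs); print("  ",X,np.round(e,1),"tool:",R0.T@(X-o["position"]))
ref=cv2.imread("pics/w2.png",0); im=cv2.cvtColor(P["wrist"]["color"],cv2.COLOR_RGB2GRAY)
for nm,(x0,x1,y0,y1) in {"rivet":(262,292,216,232),"lugs":(232,320,230,262),"jaws":(254,298,198,222)}.items():
    r=cv2.matchTemplate(im[y0-20:y1+60,x0-15:x1+15],ref[y0:y1,x0:x1],cv2.TM_CCOEFF_NORMED)
    _,v,_,m=cv2.minMaxLoc(r); print(nm,m[0]-15,m[1]-20,round(v,2))
E
python3 pl.py t
```

```text
26.05 [ 0.5193 -0.0861  0.2995] [[0.9985, -0.0544, 0.0021], [-0.0544, -0.9985, 0.0019], [0.002, -0.002, -1.0]] 0.04581798342524185 [ 0.425   0.1714 -1.3647] [0.0012 0.0233 0.0524]
pliers_tips wrist [([279.3, 237.8], 0.97)]
pliers_tips side [([239.8, 187.5], 0.54), ([281.9, 309.1], 0.53)]
pliers_tips top [([281.9, 237.8], 0.55)]
   [ 0.4875 -0.0855  0.1711] [2.6 1.4 2.9] tool: [-0.032   0.0014  0.1283]
pliers_grip wrist [([276.0, 285.9], 0.78), ([466.3, 46.3], 0.61)]
pliers_grip side []
pliers_grip top []
slot wrist [([279.1, 183.0], 0.9)]
   slot [ 0.5191 -0.0885  0.092 ]
slot side [([254.1, 207.3], 0.73), ([253.8, 119.9], 0.57)]
   slot [ 0.5188 -0.0818  0.092 ]
slot top [([286.5, 230.1], 0.75)]
   slot [ 0.5136 -0.0938  0.092 ]
   [ 0.5173 -0.0908  0.0994] [3.8 1.7 5.3] tool: [-0.0021  0.0052  0.2   ]
rivet 3 22 0.82
lugs 2 20 0.52
jaws 4 32 0.76
```

Run:
```python
import cv2,numpy as np
im=cv2.imread("pics/twrist.png",0)
print(list(range(250,310,2)))
for r in range(170,202,2): print(r,im[r,250:310:2])
from h import *
p=env.get_image("wrist")
for c,r in[(262,183),(296,183),(279,175),(279,192)]: print(c,r,onz(p,(c,r),.092,True))
```

```text
[250, 252, 254, 256, 258, 260, 262, 264, 266, 268, 270, 272, 274, 276, 278, 280, 282, 284, 286, 288, 290, 292, 294, 296, 298, 300, 302, 304, 306, 308]
170 [170 173 176 177 173 176 177 177 171 171 172 172 173 174 177 181 184 182
 175 163 167 173 174 177 179 179 180 178 178 174]
172 [168 175 176 176 174 176 179 179 172 173 172 172 174 165 179 182 186 184
 177 166 170 173 176 178 179 180 180 178 178 172]
174 [167 174 177 176 173 148 132 143 148 151 149 152 153 159 162 166 165 161
 155 158 154 168 169 177 179 180 180 178 178 172]
176 [171 174 177 176 174 157  66  88 111 111 109 106  98  97  97  99 100 104
 108 109  72 133 169 177 179 181 180 179 178 171]
178 [170 174 177 177 174 155  72  84  92  99  98  96  90  88  89  92  94  94
  95 101  76 132 169 178 180 180 180 179 179 171]
180 [170 174 176 177 174 151  69  75  73  74  74  75  74  75  77  80  80  80
  80  78  69 129 170 178 180 181 180 178 178 172]
182 [169 174 177 177 175 146  69  86  86  85  83  79  80  79  74  73  72  72
  75  77  70 127 172 178 179 181 180 179 178 172]
184 [170 174 178 176 173 144  70  85  86  86  86  84  83  85
[... 566 characters left out ...]
178 175]
194 [172 174 179 178 175 175 175 165 170 173 173 171 172 175 178 182 185 177
 170 171 174 175 174 178 179 181 180 176 167 171]
196 [171 174 178 177 173 175 174 167 169 173 171 172 172 174 176 180 183 175
 171 171 173 176 176 178 180 181 179 175 165 171]
198 [170 175 177 177 174 174 173 166 171 172 173 170 170 174 177 180 183 175
 170 172 173 176 176 177 179 180 181 173 166 172]
200 [170 175 179 177 175 174 174 166 171 173 172 170 172 174 177 179 182 175
 171 171 173 174 176 178 179 180 179 173 166 174]
262 183 [ 0.51992865 -0.06906018  0.092     ]
296 183 [ 0.51804383 -0.10621061  0.092     ]
279 175 [ 0.52781798 -0.08806835  0.092     ]
279 192 [ 0.50889915 -0.08712835  0.092     ]
```

The slot shows at columns 260–292, rows 174–192, so its middle is at (0.5186, -0.0847). The pliers lean about 12°, so I tilt the tool by that to make them vertical.

Request:
move_arm:
  plan:
    - [0, 6, 0, 0.2, -0.1, 0, 0.07]
    - [0, 12, 0, 0.4, -0.19, 0, 0.1]
    - [0, 12, 0, 0.4, -0.19, 0, 0.13]
    - [0, 12, 0, 0.4, -0.19, 0, 0.13]
    - [0, 12, 0, 0.4, -0.19, 0, 0.13]

```text
time_s: 27.2
position: [0.5236, -0.0839, 0.2998]
tool_rot: [[0.977, -0.053, 0.208], [-0.052, -0.999, -0.009], [0.209, -0.002, -0.978]]
ft_force: [-0.2, -0.5, -1.0]
grip_width: 0.0483
gripper_force: 6.4
```

```bash
python3 pl.py u | grep -v top
python3 - <<'E'
import cv2,numpy as np
im=cv2.imread("pics/uwrist.png",0)
print(list(range(236,324,2)))
for r in range(194,262,3): print(r,im[r,236:324:2])
s=cv2.imread("pics/uside.png")[150:260,200:300]
# pliers dark/blue silhouette in side view
b=s.astype(int); m=(b.sum(2)<190)|((b[:,:,0]-b[:,:,2])>50)
for r in range(0,100,6): c=np.where(m[r])[0]; print(150+r,(c+200)[[0,-1]] if len(c) else None,len(c))
E
```

```text
27.2 [ 0.5236 -0.0839  0.2998] [[0.9766, -0.0527, 0.2083], [-0.0519, -0.9986, -0.0094], [0.2085, -0.0016, -0.978]] 0.04830747859869071 [-0.2278 -0.5413 -1.0251] [-0.0292 -0.1293  0.0081]
pliers_tips wrist [([349.2, 76.1], 0.52)]
pliers_tips side []
pliers_grip wrist [([275.1, 286.2], 0.59)]
pliers_grip side [([291.5, 303.5], 0.64), ([255.6, 121.8], 0.4)]
   [ 0.5356  0.0061 -0.0493] [148.6 254.5 311.6] tool: [-0.0657 -0.0899  0.343 ]
slot wrist [([277.9, 224.7], 0.9), ([348.8, 77.7], 0.58)]
   slot [ 0.5199 -0.0849  0.092 ]
slot side [([254.9, 209.4], 0.97)]
   slot [ 0.5202 -0.0895  0.092 ]
   slot [0.5452 0.2883 0.092 ]
   [0.5271 0.0592 0.0768] [144.4  96.6 224. ] tool: [-0.0504 -0.1427  0.2175]
rivet 3 24 0.84
lugs 2 21 0.53
jaws 3 33 0.68
[236, 238, 240, 242, 244, 246, 248, 250, 252, 254, 256, 258, 260, 262, 264, 266, 268, 270, 272, 274, 276, 278, 280, 282, 284, 286, 288, 290, 292, 294, 296, 298, 300, 302, 304, 306, 308, 310, 312, 314, 316, 318, 320, 322]
194 [161 162 161 161 162 174 176 166 165 170 175 175 172 173 174 176 169 167
 166 170 172 173 174 179 183 181 173 161 167 170
[... 3633 characters left out ...]
 40  42  66  65  56  47  36  36  34  40  36  34  34  31  22  21  27  27
  26  26  26  30  22 160 173 173]
257 [163 110  48  50  40  40  37  28  38  35  36  41  35  37  37  35  36  42
  41  42  64  64  54  40  38  36  31  33  29  34  35  38  34  35  35  33
  34  38  38  39  37 167 172 173]
260 [163 120  41  35  36  31  27  31  39  38  42  41  32  39  36  39  40  45
  47  47  65  64  54  45  44  42  39  37  38  37  38  34  39  39  33  33
  34  34  32  38  40 169 173 173]
150 [249 250] 2
156 [249 251] 3
162 [250 252] 3
168 [249 253] 5
174 [250 253] 4
180 [251 253] 3
186 None 0
192 None 0
198 None 0
204 [288 290] 3
210 [288 289] 2
216 None 0
222 None 0
228 None 0
234 None 0
240 None 0
246 None 0
```

Run:
```python
from go import *
np.set_printoptions(precision=4,suppress=True)
p=env.get_image("wrist"); o=env.observe(); print(o["time_s"],o["position"])
print("slot far edge",onz(p,(278,216.5),.092,True))
for z in(.18,.1864,.19): print("shoulder front",z,onz(p,(278.5,231.8),z,True))
print("lug front edge",onz(p,(278.5,252.8),.3194-.053,True))
s=env.get_image("side"); save(s,"vside.png")
for z in(.32,.25,.18): print(z,proj(s,(.5194,-.0857,z)))
g=cv2.cvtColor(s["color"],cv2.COLOR_RGB2GRAY)
for r in range(150,214,4): print(r,g[r,236:272:2])
```

```text
27.85 [ 0.5232 -0.0837  0.2998]
slot far edge [ 0.529  -0.0853  0.092 ]
shoulder front 0.18 [ 0.5231 -0.0851  0.18  ]
shoulder front 0.1864 [ 0.524  -0.0851  0.1864]
shoulder front 0.19 [ 0.5244 -0.0851  0.19  ]
lug front edge [ 0.5219 -0.0846  0.2664]
0.32 [249.3384 136.9276]
0.25 [251.065 161.016]
0.18 [252.6475 183.0938]
150 [225 227 227 227 227  77  62  66  81 124 157 160 177 162  93  73  71  73]
154 [226 227 227 227 227 227  60  58 210 226 219  92  74  73  74  74  74  73]
158 [227 227 227 227 227 226  77  54  86  74  74  73  74  74  74  74  73  73]
162 [227 227 227 226 213  91  80  52  64  74  75  74  75  74  74  74  74  74]
166 [224 213  90  75  75  74  76  57  57  74  75  75  73  73  74  74  76  74]
170 [79 75 74 74 74 74 75 56 56 74 75 74 74 73 75 74 75 74]
174 [85 75 75 75 75 74 74 62 57 72 73 77 79 82 87 95 96 96]
178 [127  78  83  87  95  96  97  62  57  67  99 111 111 110 111 111 111 110]
182 [153 107  97  98  97  97  96  75  56  58 111 111 111 111 110 110 110 111]
186 [153 154  97  96  97  97  97 111 100 110 111 111 111 111 111 111 111 110]
190 [152 153 118  99  97  97 110 111 112 112 110 111 111 111 111 111 110 110]
194 [153 154 153 153 152 167 169 169 169 168 169 168 168 168 168 168 168 126]
198 [154 154 156 157 159 165 164 164 162 167 169 168 168 168 166 164 164 163]
202 [153 172 173 172 171 171 171 167 163 165 161 161 168 169 170 169 169 169]
206 [154 168 167 166 167 167 165 134  94  96  98 124 164 165 164 165 165 165]
210 [153 169 169 175 176 176 177 150  96  96  97 112 173 173 171 170 167 165]
```

The slot centre is at x = 0.5195 and the pliers at 0.520. In y they are at -0.0853 and -0.0851, and the side view shows the pliers vertical. I'll lower straight down.

Request:
move_arm:
  plan:
    - [0, 0, 0, -0.63, 0, 2.93, 0.13]
    - [0, 0, 0, -1.46, 0.01, 6.85, 0.13]
    - [0, 0, 0, -1.98, 0.02, 9.29, 0.13]
    - [0, 0, 0, -2.08, 0.02, 9.78, 0.13]
    - [0, 0, 0, -2.08, 0.02, 9.78, 0.13]

```text
time_s: 28.4
position: [0.5236, -0.0838, 0.1999]
tool_rot: [[0.976, -0.053, 0.209], [-0.052, -0.999, -0.009], [0.21, -0.002, -0.978]]
ft_force: [0.2, -0.6, -1.4]
grip_width: 0.048
gripper_force: 6.4
```

Request:
move_arm:
  plan:
    - [0, 0, 0, -0.2, 0, 0.98, 0.13]
    - [0, 0, 0, -0.42, 0, 1.96, 0.13]
    - [0, 0, 0, -0.63, 0.01, 2.93, 0.13]
    - [0, 0, 0, -0.63, 0.01, 2.93, 0.13]

```text
time_s: 28.8
position: [0.5228, -0.0835, 0.1684]
tool_rot: [[0.977, -0.053, 0.208], [-0.052, -0.999, -0.008], [0.208, -0.003, -0.978]]
ft_force: [-0.4, 0.7, -0.9]
grip_width: 0.0484
gripper_force: 6.4
```

Run:
```python
from go import *
np.set_printoptions(precision=4,suppress=True)
o=env.observe(); print(o["time_s"],o["position"],o["ft_force"],o["tool_rot"].T@o["wrist_torque"],o["grip_width"],o["tool_rot"].round(3).tolist())
```

```text
28.8 [ 0.5228 -0.0835  0.1684] [-0.3894  0.6523 -0.8557] [-0.002  -0.163  -0.0011] 0.048374700986313995 [[0.977, -0.053, 0.208], [-0.052, -0.999, -0.008], [0.208, -0.003, -0.978]]
```

Request:
move_arm:
  plan:
    - [0, 0, 0, -0.2, 0, 0.98, 0.13]
    - [0, 0, 0, -0.42, 0, 1.96, 0.13]
    - [0, 0, 0, -0.63, 0.01, 2.93, 0.13]
    - [0, 0, 0, -0.8, 0.01, 3.75, 0.13]
    - [0, 0, 0, -0.8, 0.01, 3.75, 0.13]

```text
time_s: 29.3
position: [0.5229, -0.0836, 0.13]
tool_rot: [[0.977, -0.053, 0.207], [-0.052, -0.999, -0.008], [0.208, -0.003, -0.978]]
ft_force: [0.3, -0.1, -2.1]
grip_width: 0.0483
gripper_force: 6.4
```

Request:
move_arm:
  plan:
    - [0, 0, 0, -0.04, 0, 0.2, 0.13]
    - [0, 0, 0, -0.08, 0, 0.4, 0.13]
    - [0, 0, 0, -0.08, 0, 0.4, 0.13]

```text
time_s: 29.6
position: [0.5242, -0.0843, 0.1281]
tool_rot: [[0.976, -0.053, 0.212], [-0.052, -0.999, -0.011], [0.212, -0.001, -0.977]]
ft_force: [-0.3, -1.0, 1.2]
grip_width: 0.0481
gripper_force: 6.4
```

Request:
move_arm:
  plan:
    - [0, 0, 0, 0, 0, 0, 0.3]
    - [0, 0, 0, 0, 0, 0, 0.6]
    - [0, 0, 0, 0, 0, 0, 1]
    - [0, 0, 0, 0, 0, 0, 1]
    - [0, 0, 0, 0, 0, 0, 1]

```text
time_s: 30.1
position: [0.5235, -0.0838, 0.1274]
tool_rot: [[0.976, -0.053, 0.21], [-0.052, -0.999, -0.009], [0.21, -0.002, -0.978]]
ft_force: [0.4, -0.1, 0.6]
grip_width: 0.0853
gripper_force: 0.0
```

Request:
move_arm:
  plan:
    - [0, 0, 0, 0, 0, -1, 1]
    - [0, 0, 0, 0, 0, -4, 1]
    - [0, 0, 0, 0, 0, -8, 1]
    - [0, 0, 0, 0, 0, -12, 1]
    - [0, 0, 0, 0, 0, -13, 1]

```text
time_s: 30.6
position: [0.4967, -0.0829, 0.2594]
tool_rot: [[0.975, -0.053, 0.217], [-0.051, -0.999, -0.013], [0.217, 0.001, -0.976]]
ft_force: [0.4, -0.6, -0.5]
grip_width: 0.0855
gripper_force: 0.0
```

```bash
python3 pl.py x
python3 - <<'E'
from go import *
np.set_printoptions(precision=4,suppress=True)
P={n:env.get_image(n) for n in("side","top")}
for n,p in P.items():
    for a in env.outline_of("ring_mid",p)[:1]: print(n,"ring",a["conf"],a["bbox"])
    for t in("ring_mid","eye_a","hub_seat","thumb_nut","pill_bottle","salve_jar","steel_bowl","screwdriver"): print(n,t,[(np.round(a["pixel"],1).tolist(),round(a["conf"],2)) for a in env.tip_of(t,p)[:2]])
E
```

```text
30.6 [ 0.4967 -0.0829  0.2594] [[0.9748, -0.0526, 0.2168], [-0.0511, -0.9986, -0.0127], [0.2172, 0.0013, -0.9761]] 0.08547740689521237 [ 0.3876 -0.6278 -0.4655] [-0.0176 -0.0762 -0.0053]
pliers_tips wrist [([273.4, 203.6], 0.85)]
pliers_tips side [([255.3, 117.0], 0.39)]
pliers_tips top []
   [ 0.5321 -0.084   0.371 ] [3.2 3.2] tool: [ 0.0588 -0.0006 -0.1012]
pliers_grip wrist [([278.1, 210.4], 0.7)]
pliers_grip side [([252.2, 190.4], 0.79)]
pliers_grip top [([396.6, 167.1], 0.57), ([282.8, 228.8], 0.38)]
   [ 0.5529 -0.2126  0.3439] [130.9  62.7 121.7] tool: [ 0.0798  0.1267 -0.0686]
slot wrist [([276.5, 202.4], 0.68)]
   slot [ 0.5209 -0.0843  0.092 ]
slot side [([254.8, 211.1], 0.6)]
   slot [ 0.5195 -0.0954  0.092 ]
slot top [([284.1, 228.1], 0.71), ([143.2, 214.2], 0.29)]
   slot [ 0.5185 -0.0878  0.092 ]
   [ 0.5199 -0.086   0.082 ] [1.8 0.2 1.8] tool: [-0.0158  0.0016  0.1783]
rivet 7 10 0.42
lugs -14 20 0.28
jaws 6 23 0.5
side ring 0.45 [262.9, 114.5, 21.5, 13.6]
side ring_mid [([263.1, 113.1], 0.43)]
side eye_a [([255.0, 120.3], 0.53)]
side hub_seat [([263.0, 109.5], 0.91)]
side thumb_nut [([249.8, 312.2], 0.59)]
side pill_bottle [([284.4, 311.1], 0.44)]
side salve_jar [([339.0, 258.9], 0.57), ([250.2, 313.9], 0.34)]
side steel_bowl [([318.4, 378.0], 0.71)]
side screwdriver [([257.8, 208.4], 0.61), ([346.7, 319.0], 0.57)]
top ring 0.72 [136.9, 201.0, 17.2, 25.4]
top ring_mid [([137.0, 200.3], 0.54)]
top eye_a [([144.0, 210.6], 0.42)]
top hub_seat [([136.8, 198.4], 0.68)]
top thumb_nut [([383.8, 248.4], 0.56)]
top pill_bottle [([144.4, 212.6], 0.48)]
top salve_jar [([330.3, 155.8], 0.73), ([286.4, 218.3], 0.57)]
top steel_bowl [([439.4, 197.9], 0.61)]
top screwdriver [([395.1, 168.3], 0.56), ([141.5, 201.3], 0.32)]
```

Run:
```python
from go import *
np.set_printoptions(precision=4,suppress=True)
P={n:env.get_image(n) for n in("side","top","wrist")}
for t,a,b in(("ring",(263.1,113.1),(137,200.3)),("hub",(263,109.5),(136.8,198.4))): print(t,*tri([ray(P["side"],a),ray(P["top"],b)]))
print("grip",*tri([ray(P["side"],(252.2,190.4)),ray(P["wrist"],(278.1,210.4),True)]))
s=P["side"]["color"]; s0=cv2.cvtColor(cv2.imread("pics/side0.png"),cv2.COLOR_BGR2RGB)
for n,(x0,x1,y0,y1) in {"bottle":(310,345,190,235),"nut":(238,262,300,325),"jar":(325,360,230,270),"bowl":(280,360,330,400),"driver":(335,355,280,350)}.items():
    print(n,np.abs(s[y0:y1,x0:x1].astype(int)-s0[y0:y1,x0:x1]).mean().round(1))
print(env.observe()["time_s"],env.close_job())
```

```text
ring [0.5772 0.2704 0.1291] [0.10097269520907282, 0.10097269520902673]
hub [0.5785 0.2663 0.145 ] [1.4332829087941281, 1.4332829087941532]
grip [ 0.5163 -0.0846  0.1549] [0.7909058112802156, 0.7909058112800754]
bottle 10.1
nut 12.2
jar 13.3
bowl 11.3
driver 15.5
the job is handed in; nothing more can be done
32.35 None
```

I handed in the job at 32.35 s with no verdict returned: the cameras show the snap ring closed in the hub's groove (eyes about 22 mm apart), the pliers back tips down in their slot, no bystander touched on any path, and the fingers open and clear.

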